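Put the pasta cutters back on their rests

ROBOT

A 6-joint arm with a two-finger parallel gripper is mounted at the origin on the work surface. World frame = base frame: x ahead of the robot, y to its left, z up, the work surface at z = 0. Lengths are in m, angles in rad, forces in N, time in s.
With the tool pointing down it reaches from about 0.375 to 0.975 m from the base axis. Payload 3.8 kg.
Tool frame: the origin (TCP) lies at the very end of the fingers, on their centre line; the grasp point (between the pads) lies 19 mm behind it; z points along the fingers, y is the line along which they close (so a half turn about z gives the same grasp; the last joint's range is limited). The gripper opens to 85 mm and grips with 20 to 120 N. Pads are 22 mm wide; open, the fingers measure 114 mm over their backs; the gripper's body (76 mm by 85 mm) begins 54 mm behind the grasp point. The pads swing forward as they close: fully open they stand 13 mm farther back than shut.
Start: joints at [1.11, 0.264, 1.604, -0, 1.274, -0.037], TCP at [0.278, 0.615, 0.231] pointing down, gripper open.
Joint ranges: [-2.63, 2.63], [-0.94, 2.18], [0.31, 2.57], [-1.31, 4.45], [0, 2.66], [-2.55, 2.55]. Speed limits (rad/s): [2.57, 2.57, 3.14, 3.14, 3.14, 3.14].

INTERFACE

Orientations are given as a rotation vector (axis times angle).
In Python, from rig import robot gives the robot as it stands. The module is installed in compiled form; this text tells all that it offers.
- The arm moves only by the tool servo_tool, never from a script. Its argument "moves" is a list of rows, each an object of numbers: "dx", "dy", "dz": the shift along the tool's x, y, z in cm; "ax", "ay", "az": the turn, a rotation vector about the tool's x, y, z in degrees; "hand": the closure, from 0 (fully open) to 1 (shut). A call has 1 to 20 rows; each row shifts and turns the commanded pose from where the row before left it, along the tool's axes as they then stand; what a row does not reach is not made up. A row lasts 1/12 s, in which the tool goes at most 41.7 mm and 7.16 degrees, less where a joint would pass 70% of its speed; a pose out of reach is approached as far as the arm can. A call is refused whole if a number of a shift passes 4.17 or a number of a turn 7.16, either way. A call with a gripper value outside its range is refused whole. The fingers move at their own pace and stop on an object; the grip force is fixed at half the most. Time passes only in rows, so rows that do not move let the fingers close. It gives the time, the measured TCP pose, the force, the opening and the grip force at its end, in the units of the state.
- robot.read_state(): the state, without advancing time (a new reading comes with each control period).
- robot.read_camera(name): name is "scene" or "top" or "wrist"; returns the picture (480x640x3 uint8, red, green, blue); there is no depth.
- robot.camera_info(name): a dict with "K" (3x3 intrinsics, pixels), "rvec" (rotation vector, rad) and "tvec" (3), from world to camera coordinates, as OpenCV has them. Camera axes: x right, y down, z forward; pixel columns grow to the right and rows downward; lengths in m; the calibration is good to about 2 mm. A picture is of the moment at which its call begins: read the wrist's pose just before it. camera_info takes no time and is no camera call; for the wrist camera it gives the pose at the moment of the call.
- robot.sign_off(): hands the job in; it is judged then, once.
The state is a dict: "clock": time; "joints": joint angles; "joint_velocities": joint speeds; "effort": joint torques, N m; "eef_pos": TCP position; "eef_rot": TCP orientation; "force": force on the tool from outside, world axes, zero at the start; "wrist_torque": the same for the moment, N m; "grip_width": finger opening in m; "finger_force": force on a finger pad.
Only numpy, scipy, OpenCV 4.12 (cv2) and the standard library are available. Lean on these libraries where they do the work, as an engineer would, in place of code of your own. Each camera call takes 0.05 s, during which the arm holds its last target. There are 200 camera calls.

TASK

The four pasta cutters have been left piled up to dry, three in a pile and one on the small wooden block. Take them down one by one and set each on the black rubber rest of its own outline, centred and lined up with it. Keep the cutters upright, set them down rather than drop them, and leave the jar and the shaker standing where they are.

Things in the scene. Friction and masses are not known exactly. Their poses are not given: they have to be found in the camera images.
- rect_cutter (a point): Centre (half-way up, 16 mm above its underside) of the loose oblong pasta cutter: a flat-topped block 110 x 60 mm, 32 mm high, steel all round with a crimped lower edge, its top face a wooden panel inside a steel border. It stands upright, z up; its x axis runs along the 110 mm length, its y axis across the 60 mm width. At the start it is the bottom of the pile and stands on the counter. Mass 0.05 to 0.4 kg.
- square_cutter (a point): Centre (half-way up, 16 mm above its underside) of the loose square pasta cutter: a flat-topped block 56 x 56 mm, 32 mm high, steel all round with a crimped lower edge, its top face a wooden panel inside a steel border. It stands upright, z up; its x and y axes run along its sides. At the start it either lies on the oblong cutter, as the middle of the pile, or alone on a low square block of light wood (76 x 76 x 32 mm, fixed). Mass 0.05 to 0.4 kg.
- round_cutter (a point): Centre (half-way up, 16 mm above its underside) of the loose round pasta cutter: a flat-topped block 52 mm across, 32 mm high, steel all round with a crimped lower edge, its top face a wooden panel inside a steel border. It stands upright, z up; turning it makes no difference. At the start it either lies on the oblong cutter, as the middle of the pile, or alone on a low square block of light wood (76 x 76 x 32 mm, fixed). Mass 0.05 to 0.4 kg.
- oval_cutter (a point): Centre (half-way up, 16 mm above its underside) of the loose small oval pasta cutter: a flat-topped block 44 x 26 mm, 32 mm high, steel all round with a crimped lower edge, its top face a wooden panel inside a steel border. It stands upright, z up; its x axis runs along the 44 mm length, its y axis across the 26 mm width (straight flanks 18 mm long, half-round ends). At the start it is the top of the pile, on the square or the round cutter. Mass 0.05 to 0.4 kg.
- rect_rest (a point): Centre of the top face of the oblong rest: a flat pad of black rubber, 134 x 84 mm, 6 mm thick, fixed on the counter (top 6 mm above it), with the outline of the oblong cutter and 12 mm more all round. Its x axis runs along its length, its y axis across its width.
- square_rest (a point): Centre of the top face of the square rest: a flat pad of black rubber, 80 x 80 mm, 6 mm thick, fixed on the counter (top 6 mm above it), with the outline of the square cutter and 12 mm more all round. Its x and y axes run along its sides.
- round_rest (a point): Centre of the top face of the round rest: a flat pad of black rubber, 76 mm across, 6 mm thick, fixed on the counter (top 6 mm above it), with the outline of the round cutter and 12 mm more all round. Its turn makes no difference.
- oval_rest (a point): Centre of the top face of the small oval rest: a flat pad of black rubber, 68 x 50 mm, 6 mm thick, fixed on the counter (top 6 mm above it), with the outline of the small oval cutter and 12 mm more all round. Its x axis runs along its length, its y axis across its width.
- spice_jar: Loose bystander: small brown glass jar with a black lid, 38 mm across, 58 mm high, standing among the rests. Origin at the centre of its underside.
- shaker: Loose bystander: small aluminium shaker, 38 mm across, 58 mm high, standing among the rests. Origin at the centre of its underside.
There are look-alikes about, which are no part of the job. What is shaped like the part that bears oval_rest but white or yellow is not meant.

How it is judged:
By the outcome, as a careful person would: the job done as asked, in the order asked, and still so for the second after the job is handed in, with the robot touching nothing.
It also fails if it takes over 96 s, if anything falls off the work surface, if the arm or the gripper's body presses on something with over 40 N, if the wrist force passes 120 N, or if a joint passes its speed limit or range.

## Working session

There is one attempt and no reset: what is moved stays moved. The work goes in short steps, Python scripts to look and compute and a tool call to move; the robot and the scene stay as the last step left them, time stands still between calls to the robot, and variables do not carry over. Pictures are saved under pics/ and viewed, at most 14 in all, crops included, and the job is handed in when it is done.

Besides the shell and the picture viewer there is one more tool, called after "Emit:" as name(argument=value, ...) on one line, values as JSON. servo_tool: Moves the arm, as the interface text tells. Its arguments: {"type":"object","properties":{"moves":{"type":"array"}},"required":["moves"]}

```bash
mkdir -p pics; python3 - <<'E'
from rig import robot
import cv2
s=robot.read_state(); print(s)
for n in("scene","top"):
    cv2.imwrite(f"pics/{n}0.png",robot.read_camera(n)[:,:,::-1]); print(n,robot.camera_info(n))
E
```

```text
{'clock': 0.0, 'joints': array([ 1.11007628e+00,  2.64780907e-01,  1.60537958e+00, -4.21385065e-06,
        1.27369474e+00, -3.69198549e-02]), 'joint_velocities': array([-4.58076919e-05,  6.58959334e-04, -3.87841615e-04,  1.27359959e-04,
       -7.17690535e-04,  5.96375242e-04]), 'effort': array([-1.74299821e-03, -5.15129828e+01, -3.67309785e+01, -3.13643641e-04,
        1.31263406e-02,  6.21565391e-06]), 'eef_pos': array([0.27726774, 0.6146211 , 0.22994031]), 'eef_rot': array([-0.66061442, -3.07078249,  0.00344554]), 'force': array([-0.56704426,  0.50191837,  0.21701388]), 'wrist_torque': array([-0.01832911,  0.00514006,  0.03781049]), 'finger_force': 0.0, 'grip_width': 0.08545916652281425}
scene {'K': array([[450.6133314,   0.       , 324.3149737],
       [  0.       , 450.6133314, 241.3521234],
       [  0.       ,   0.       ,   1.       ]]), 'rvec': array([ 1.91322577,  1.3755557 , -0.63067532]), 'tvec': array([-0.14193031, -0.23727122,  1.09338018])}
top {'K': array([[483.25558706,   0.        , 317.13328357],
       [  0.        , 483.25558706, 238.57166171],
       [  0.        ,   0.        ,   1.        ]]), 'rvec': array([ 2.13422838, -2.10580754,  0.2219055 ]), 'tvec': array([-0.01587199,  0.5061255 ,  0.79995065])}
```

View pics/scene0.png

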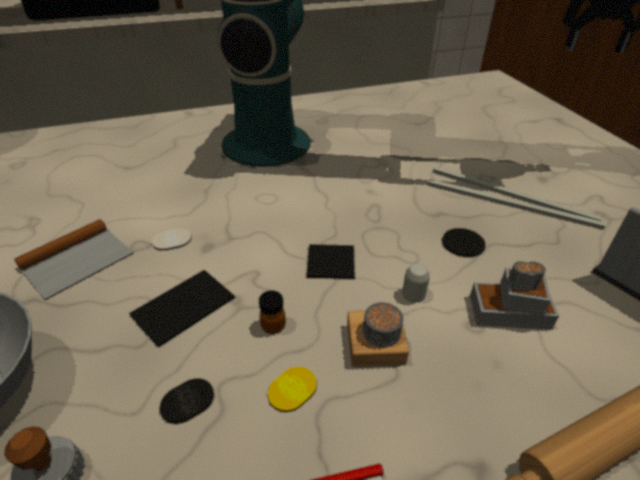

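View pics/top0.png

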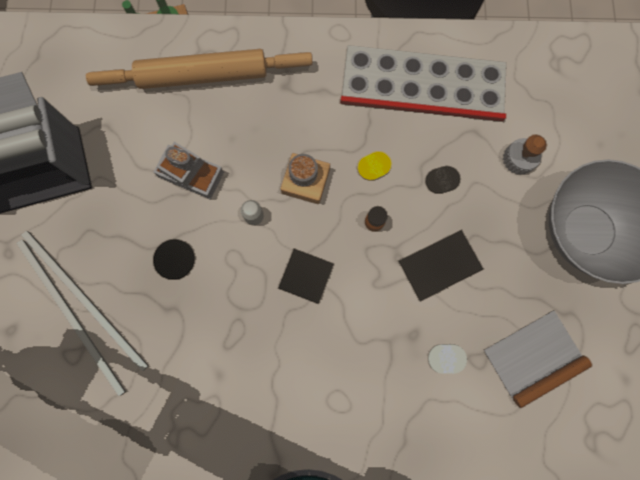

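The scene view shows the pile at about (515,295), with the square on the oblong and the oval on top. The round cutter on its wooden block is at (380,330), and the black rests are at (330,262), (463,242), (183,307) and (187,400). The top view has the pile at (190,170), the block at (305,172) and the rests at (306,275), (174,259), (441,265) and (443,180). The white and yellow ovals are decoys.

```bash
cat > h.py <<'E'
from rig import robot
import cv2, numpy as np
def cam(n):
    s=robot.read_state(); i=robot.camera_info(n); im=robot.read_camera(n)[:,:,::-1].copy()
    R=cv2.Rodrigues(np.array(i["rvec"]))[0]; return im,np.array(i["K"]),R,np.array(i["tvec"]),s
def ray(px,K,R,t,z):
    px=np.asarray(px,float).reshape(-1,2)
    d=(np.c_[px,np.ones(len(px))]@np.linalg.inv(K).T)@R; c=-R.T@t
    return (c+d*((z-c[2])/d[:,2])[:,None])[:,:2]
def proj(P,K,R,t):
    p=(np.atleast_2d(P)@R.T+t)@K.T; return p[:,:2]/p[:,2:]
def blobs(mask,K,R,t,z,amin=150):
    for c in cv2.findContours(mask.astype(np.uint8),cv2.RETR_EXTERNAL,cv2.CHAIN_APPROX_NONE)[0]:
        if cv2.contourArea(c)<amin: continue
        w=ray(c,K,R,t,z); m=cv2.moments((w*1e4).astype(np.float32).reshape(-1,1,2))
        (cx,cy),(a,b),th=cv2.minAreaRect((w*1e3).astype(np.float32))
        if a<b: a,b,th=b,a,th+90
        print("px",c.reshape(-1,2).mean(0).round(),"cen",np.round([m['m10']/m['m00']/10,m['m01']/m['m00']/10],1),"rect",np.round([cx,cy,a,b,th],1))
def down(s):  # yaw of tool x and y axes in world
    R=cv2.Rodrigues(np.array(s["eef_rot"]))[0]; return R
E
python3 - <<'E'
from h import *
for n in("top","scene"):
    im,K,R,t,s=cam(n); print(n)
    blobs(cv2.morphologyEx((im.max(2)<48).astype(np.uint8),cv2.MORPH_OPEN,np.ones((3,3))),K,R,t,.006)
im,K,R,t,s=cam("top")
cv2.imwrite("pics/c1.png",cv2.resize(im[130:220,140:340],None,fx=4,fy=4,interpolation=cv2.INTER_CUBIC))
im,K,R,t,s=cam("wrist"); cv2.imwrite("pics/w1.png",im); print(-R.T@t,R,K,down(s))
E
```

```text
top
px [300. 477.] cen [105.2  17.3] rect [107.2  14.4  87.6  11.   90.6]
px [300. 282.] cen [431.4  22.3] rect [433.3  15.8  74.   48.1  69.7]
px [174. 259.] cen [473.3 253.4] rect [473.6 253.5  71.9  70.5  90.8]
px [ 26. 178.] cen [627.  537.4] rect [625.5 526.8 145.9 100.8 107.1]
px [424.   8.] cen [1002.8 -224.8] rect [1000.7 -224.6  240.4   41.9   91.2]
scene
px [ 37. 461.] cen [ 662.  -415.5] rect [ 662.9 -415.8   36.3   32.8  120.4]
px [186. 401.] cen [ 637.8 -249.5] rect [ 637.9 -249.5   64.8   49.9  107.3]
px [ 15. 379.] cen [ 534.5 -458.3] rect [ 532.3 -457.8   85.9   24.3  156.9]
px [379. 336.] cen [623.1  21.1] rect [622.8  20.3  50.3  31.9  53. ]
px [526. 320.] cen [667.1 246.6] rect [666.4 242.8  81.8  24.8  71.6]
px [271. 303.] cen [ 511.9 -111. ] rect [ 511.6 -111.3   49.5   32.5  165.4]
px [181. 307.] cen [ 474.3 -239.4] rect [ 474.1 -239.3  132.2   84.   116.8]
px [523. 280.] cen [593.5 290.5] rect [596.1 290.8  52.7  42.1  57.7]
px [623. 269.] cen [631.7 455.1] rect [617.2 459.2 130.4  68.  133.1]
px [330. 262.] cen [451.    7.8] rect [451.1   7.4  79.4  75.8 160.1
[... 224 characters left out ...]
75.  57.] cen [-504.6 1343.3] rect [-511.7 1258.9 1715.6  623.4  133.1]
px [258.  38.] cen [-956.6  207.5] rect [-916.8  190.  1052.3  386.3  166.9]
px [90.  8.] cen [-1504.2  -485.1] rect [-1477.7  -503.1   696.1   355.1    73. ]
[0.21633476 0.64369725 0.37207404] [[ 4.12235702e-01  9.11077228e-01 -1.02714548e-04]
 [ 8.78450275e-01 -3.97443057e-01  2.65262382e-01]
 [ 2.41633693e-01 -1.09440854e-01 -9.64176259e-01]] [[362.86692401   0.         325.44303329]
 [  0.         362.86692401 244.663882  ]
 [  0.           0.           1.        ]] [[-9.11537551e-01  4.11216538e-01 -5.00978212e-04]
 [ 4.11216841e-01  9.11537000e-01 -1.00356302e-03]
 [ 4.39784637e-05 -1.12079606e-03 -9.99999371e-01]]
```

View pics/c1.png

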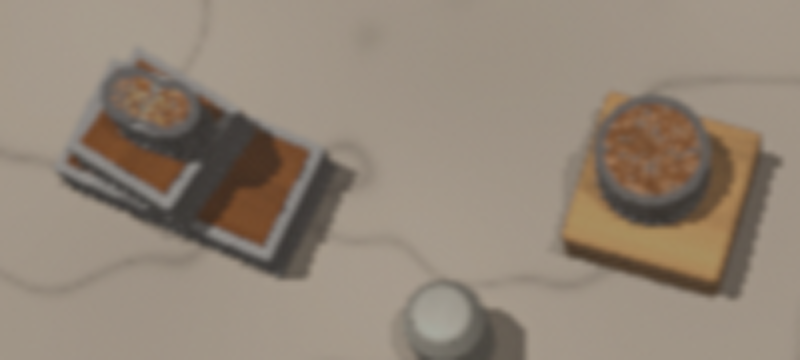

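View pics/w1.png

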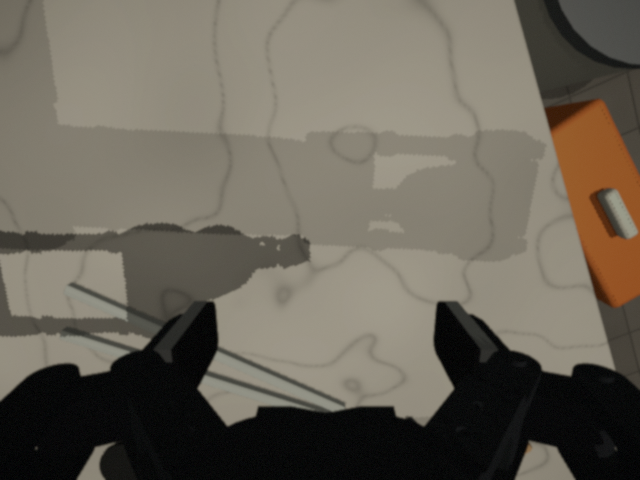

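The crop shows the square cutter at the upper-left end of the oblong, with the oval's top at crop (155,102), and the round cutter's top at crop (653,150). The wrist view looks straight down along tool -x and sees only counter here, with the fingertips at about (205,330) and (450,330).

```bash
cat >> h.py <<'E'
def yaw(s):
    R=down(s); return np.degrees(np.arctan2(R[1,1],R[0,1]))  # yaw of tool y
def go(x,y,z,yw=None):
    """print turn (deg about tool z) and then shift (cm, tool axes after the turn) to TCP x,y,z; yw = wanted yaw of tool y"""
    s=robot.read_state(); R=down(s); a=0
    if yw is not None:
        a=-((yw-yaw(s)+90)%180-90)
        print("tilt err deg",np.round(np.degrees(R[:2,2]),2))
    Ra=R@cv2.Rodrigues(np.array([0,0,np.radians(a)]))[0]
    d=Ra.T@(np.array([x,y,z])-s["eef_pos"])*100
    print("t",round(s["clock"],2),"pos",np.round(s["eef_pos"],4),"yaw",round(yaw(s),2),"j6",round(s["joints"][5],2),"-> turn",round(a,2),"shift",np.round(d,2))
E
python3 - <<'E'
from h import *
im,K,R,t,s=cam("top")
f=lambda p:np.array(p)/4+[140,130]
print("oval",ray(f([[155,102]]),K,R,t,.096),"round",ray(f([[653,150]]),K,R,t,.064))
a=ray(f([[110,75],[200,130]]),K,R,t,.096);d=a[1]-a[0];print("oval yaw",np.degrees(np.arctan2(d[1],d[0]))%180)
r=ray(f([[330,150],[270,258],[70,170]]),K,R,t,.032);print("rect corners",r)
go(.64,.29,.22,65.7)
E
```

```text
oval [[0.63949002 0.23108162]] round [[0.63273128 0.01740508]]
oval yaw 58.86662827099673
rect corners [[0.64186348 0.16767745]
 [0.58950076 0.19240719]
 [0.63025336 0.28686988]]
tilt err deg [-0.01 -0.03]
t 0.35 pos [0.2775 0.6151 0.2309] yaw 65.72 j6 -0.04 -> turn 0.02 shift [-46.41 -14.72   1.1 ]
```

Emit:
servo_tool(moves=[{"dx": -2, "dy": -0.8}, {"dx": -3.5, "dy": -1.5, "dz": 0.25}, {"dx": -3.5, "dy": -1.5, "dz": 0.25}, {"dx": -3.5, "dy": -1.5, "dz": 0.25}, {"dx": -3.5, "dy": -1.5, "dz": 0.25}, {"dx": -3.5, "dy": -1.5, "dz": 0.25}, {"dx": -3.5, "dy": -1.5, "dz": 0.25}, {"dx": -3.5, "dy": -1.5, "dz": 0.25}, {"dx": -3.5, "dy": -1.5, "dz": 0.25}, {"dx": -3.5, "dy": -1.5, "dz": 0.25}, {"dx": -3.5, "dy": -1.5, "dz": 0.25}, {"dx": -3.5, "dy": -1.5, "dz": 0.25}, {"dx": -3.5, "dy": -1.5, "dz": 0.25}, {"dx": -3.5, "dy": -1.2}, {"dx": -1.4, "dy": -0.2}, {}])

```text
invalid input
```

```bash
python3 - <<'E'
from h import *
im,K,R,t,s=cam("wrist"); cv2.imwrite("pics/w2.png",im); go(.64,.23,.2,-31); print(proj([[.639,.231,.096]],K,R,t))
E
```

```text
tilt err deg [-0.01 -0.02]
t 0.4 pos [0.2775 0.6152 0.2311] yaw 65.72 j6 -0.04 -> turn -83.28 shift [ 14.35 -50.91   3.11]
[[148.27017352 649.9029011 ]]
```

View pics/w2.png

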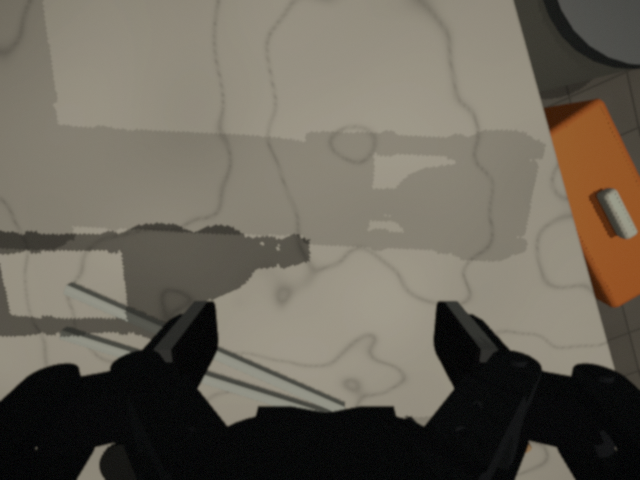

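The move was refused, so the view hasn't changed from before. I'll spell out every key in each row.

Emit:
servo_tool(moves=[{"dx": -2, "dy": -0.8, "dz": 0, "ax": 0, "ay": 0, "az": 0, "hand": 0}, {"dx": -3.5, "dy": -1.5, "dz": 0.25, "ax": 0, "ay": 0, "az": 0, "hand": 0}, {"dx": -3.5, "dy": -1.5, "dz": 0.25, "ax": 0, "ay": 0, "az": 0, "hand": 0}, {"dx": -3.5, "dy": -1.5, "dz": 0.25, "ax": 0, "ay": 0, "az": 0, "hand": 0}, {"dx": -3.5, "dy": -1.5, "dz": 0.25, "ax": 0, "ay": 0, "az": 0, "hand": 0}, {"dx": -3.5, "dy": -1.5, "dz": 0.25, "ax": 0, "ay": 0, "az": 0, "hand": 0}, {"dx": -3.5, "dy": -1.5, "dz": 0.25, "ax": 0, "ay": 0, "az": 0, "hand": 0}, {"dx": -3.5, "dy": -1.5, "dz": 0.25, "ax": 0, "ay": 0, "az": 0, "hand": 0}, {"dx": -3.5, "dy": -1.5, "dz": 0.25, "ax": 0, "ay": 0, "az": 0, "hand": 0}, {"dx": -3.5, "dy": -1.5, "dz": 0.25, "ax": 0, "ay": 0, "az": 0, "hand": 0}, {"dx": -3.5, "dy": -1.5, "dz": 0.25, "ax": 0, "ay": 0, "az": 0, "hand": 0}, {"dx": -3.5, "dy": -1.5, "dz": 0.25, "ax": 0, "ay": 0, "az": 0, "hand": 0}, {"dx": -3.5, "dy": -1.5, "dz": 0.25, "ax": 0, "ay": 0, "az": 0, "hand": 0}, {"dx": -3.5, "dy": -1.2, "dz": 0, "ax": 0, "ay": 0, "az": 0, "hand": 0}, {"dx": -1.4, "dy": -0.2, "dz": 0, "ax": 0, "ay": 0, "az": 0, "hand": 0}, {"dx": 0, "dy": 0, "dz": 0, "ax": 0, "ay": 0, "az": 0, "hand": 0}])

```text
clock: 1.73
eef_pos: [0.6429, 0.2273, 0.2011]
eef_rot: [0.667, 3.069, -0.0]
force: [-0.1, -0.4, 0.1]
grip_width: 0.0853
finger_force: 0.0
```

```bash
python3 - <<'E'
from h import *
im,K,R,t,s=cam("wrist"); cv2.imwrite("pics/w3.png",im); go(.64,.23,.2,-31); print(proj([[.639,.231,.096]],K,R,t))
E
```

```text
tilt err deg [-0.02  0.02]
t 1.78 pos [0.6412 0.229  0.2011] yaw 65.55 j6 -0.84 -> turn -83.45 shift [-0.03  0.16  0.11]
[[326.34977323 236.96380098]]
```

View pics/w3.png

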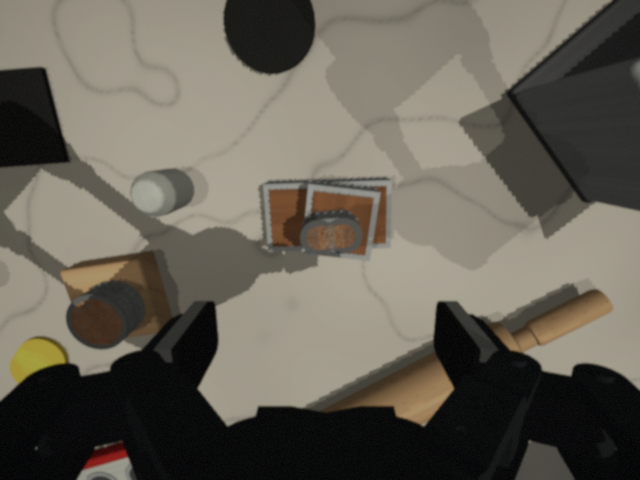

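The wrist view shows the pile at (330,230), with the oval's top at (331,234) and its long axis roughly along image x. The round cutter is at (100,315), the shaker at (160,190), and parts of the round and square rests show at the top left. Next I turn about 96° and go down.

Emit:
servo_tool(moves=[{"dx": 0, "dy": 0, "dz": 0.2, "ax": 0, "ay": 0, "az": 5, "hand": 0}, {"dx": 0, "dy": 0, "dz": 0.3, "ax": 0, "ay": 0, "az": 7, "hand": 0}, {"dx": 0, "dy": 0, "dz": 0.3, "ax": 0, "ay": 0, "az": 7, "hand": 0}, {"dx": 0, "dy": 0, "dz": 0.3, "ax": 0, "ay": 0, "az": 7, "hand": 0}, {"dx": 0, "dy": 0, "dz": 0.3, "ax": 0, "ay": 0, "az": 7, "hand": 0}, {"dx": 0, "dy": 0, "dz": 0.3, "ax": 0, "ay": 0, "az": 7, "hand": 0}, {"dx": 0, "dy": 0, "dz": 0.3, "ax": 0, "ay": 0, "az": 7, "hand": 0}, {"dx": 0, "dy": 0, "dz": 0.3, "ax": 0, "ay": 0, "az": 7, "hand": 0}, {"dx": 0, "dy": 0, "dz": 0.3, "ax": 0, "ay": 0, "az": 7, "hand": 0}, {"dx": 0, "dy": 0, "dz": 0.3, "ax": 0, "ay": 0, "az": 7, "hand": 0}, {"dx": 0, "dy": 0, "dz": 0.3, "ax": 0, "ay": 0, "az": 7, "hand": 0}, {"dx": 0, "dy": 0, "dz": 0.3, "ax": 0, "ay": 0, "az": 7, "hand": 0}, {"dx": 0, "dy": 0, "dz": 0.3, "ax": 0, "ay": 0, "az": 7, "hand": 0}, {"dx": 0, "dy": 0, "dz": 0.2, "ax": 0, "ay": 0, "az": 7, "hand": 0}, {"dx": 0, "dy": 0, "dz": 0, "ax": 0, "ay": 0, "az": 0, "hand": 0}, {"dx": 0, "dy": 0, "dz": 0, "ax": 0, "ay": 0, "az": 0, "hand": 0}])

```text
clock: 3.12
eef_pos: [0.639, 0.2315, 0.1612]
eef_rot: [-2.72, -1.571, 0.001]
force: [0.5, -0.2, 0.9]
grip_width: 0.0856
finger_force: 0.0
```

```bash
python3 - <<'E'
from h import *
im,K,R,t,s=cam("wrist"); go(.64,.23,.16,-31); np.save("w4.npy",im); np.savez("w4.npz",K=K,R=R,t=t)
p=proj([[.639,.231,.096]],K,R,t)[0]; print(p)
x0,y0=(p-[100,90]).astype(int); x0=max(x0,0);y0=max(y0,0); print(x0,y0)
cv2.imwrite("pics/w4.png",cv2.resize(im[y0:y0+180,x0:x0+200],None,fx=3,fy=3,interpolation=cv2.INTER_CUBIC))
E
```

```text
tilt err deg [-0.01  0.02]
t 3.17 pos [0.6394 0.2313 0.1615] yaw -30.01 j6 0.83 -> turn 0.99 shift [-0.08  0.12  0.15]
[326.78101028 263.68768064]
226 173
```

View pics/w4.png

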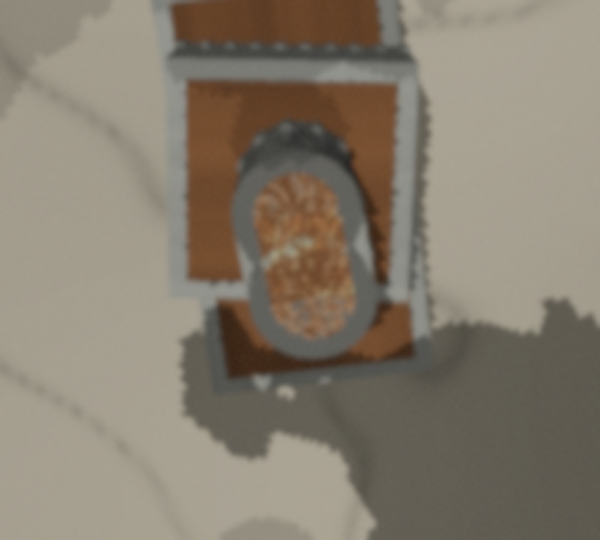

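The crop, taken at 3x from offset (226,173), shows the oval's top outline spanning x 232–385 and y 150–358. It's tilted, with cap centres near (296,217) and (317,292). The square's top edges show at x≈170 and 412, y≈60 to 295.

```bash
python3 - <<'E'
from h import *
d=np.load("w4.npz");K,R,t=d["K"],d["R"],d["t"]
f=lambda p:np.array(p)/3+[226,173]-1/3
ang=lambda w:np.degrees(np.arctan2(*(w[1]-w[0])[::-1]))%180
for n,p in(("caps",[[296,217],[317,292]]),("panel ends",[[288,172],[319,340]]),("tips",[[293,150],[321,358]])):
    w=ray(f(p),K,R,t,.096); print(n,w.mean(0),ang(w),np.linalg.norm(w[1]-w[0]))
print("bbox c",ray(f([[308.5,254]]),K,R,t,.096))
w=ray(f([[170,65],[412,65],[412,295],[170,295]]),K,R,t,.064);print("square",w.mean(0),ang(w[:2]),ang(w[[0,3]]),np.linalg.norm(np.diff(w,axis=0),axis=1))
E
```

```text
caps [0.64146632 0.23397648] 75.0104046006519 0.01617996085549921
panel ends [0.64068288 0.23372054] 69.99330624713807 0.035585227841750985
tips [0.64140131 0.23355625] 67.3786936129763 0.043716875392652156
bbox c [[0.64188272 0.23394245]]
square [0.64196308 0.24160496] 149.9622600417348 58.14142835953122 [0.05302111 0.05334087 0.05616887]
```

```bash
python3 - <<'E'
from h import *
go(.6414,.2338,.071,-19)
E
```

```text
tilt err deg [-0.01  0.02]
t 3.17 pos [0.6394 0.2313 0.1615] yaw -30.01 j6 0.83 -> turn -11.01 shift [0.3  0.11 9.05]
```

Emit:
servo_tool(moves=[{"dx": 0, "dy": 0, "dz": 0, "ax": 0, "ay": 0, "az": -5.5, "hand": 0}, {"dx": 0, "dy": 0, "dz": 0, "ax": 0, "ay": 0, "az": -5.5, "hand": 0}, {"dx": 0.3, "dy": 0.1, "dz": 0, "ax": 0, "ay": 0, "az": 0, "hand": 0}, {"dx": 0, "dy": 0, "dz": 1.5, "ax": 0, "ay": 0, "az": 0, "hand": 0.2}, {"dx": 0, "dy": 0, "dz": 2, "ax": 0, "ay": 0, "az": 0, "hand": 0.2}, {"dx": 0, "dy": 0, "dz": 2, "ax": 0, "ay": 0, "az": 0, "hand": 0.3}, {"dx": 0, "dy": 0, "dz": 2, "ax": 0, "ay": 0, "az": 0, "hand": 0.3}, {"dx": 0, "dy": 0, "dz": 1, "ax": 0, "ay": 0, "az": 0, "hand": 0.3}, {"dx": 0, "dy": 0, "dz": 0.55, "ax": 0, "ay": 0, "az": 0, "hand": 0.3}, {"dx": 0, "dy": 0, "dz": 0, "ax": 0, "ay": 0, "az": 0, "hand": 0.4}])

```text
clock: 4.0
eef_pos: [0.6413, 0.2325, 0.0694]
eef_rot: [-2.562, -1.817, 0.004]
force: [0.4, 0.3, 0.1]
grip_width: 0.0515
finger_force: 0.0
```

```bash
python3 - <<'E'
from h import *
im,K,R,t,s=cam("wrist"); go(.6414,.2338,.071,-19); cv2.imwrite("pics/w5.png",im)
E
```

```text
tilt err deg [-0.03 -0.  ]
t 4.05 pos [0.6421 0.2328 0.0707] yaw -19.29 j6 0.65 -> turn -0.29 shift [ 0.07 -0.1  -0.03]
```

View pics/w5.png

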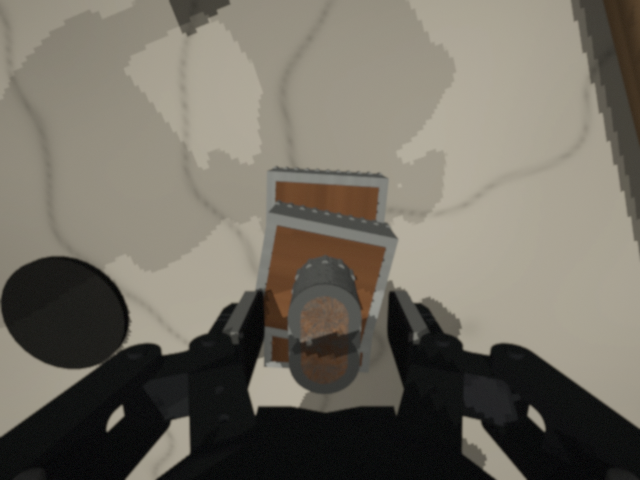

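The oval sits centred between the fingers at (325,335), with its long axis vertical in the image, so it's well lined up. Closing and lifting.

Emit:
servo_tool(moves=[{"dx": 0, "dy": 0, "dz": 0, "ax": 0, "ay": 0, "az": 0, "hand": 0.6}, {"dx": 0, "dy": 0, "dz": 0, "ax": 0, "ay": 0, "az": 0, "hand": 0.8}, {"dx": 0, "dy": 0, "dz": 0, "ax": 0, "ay": 0, "az": 0, "hand": 1}, {"dx": 0, "dy": 0, "dz": 0, "ax": 0, "ay": 0, "az": 0, "hand": 1}, {"dx": 0, "dy": 0, "dz": 0, "ax": 0, "ay": 0, "az": 0, "hand": 1}, {"dx": 0, "dy": 0, "dz": -0.5, "ax": 0, "ay": 0, "az": 0, "hand": 1}, {"dx": 0, "dy": 0, "dz": -1.5, "ax": 0, "ay": 0, "az": 0, "hand": 1}, {"dx": 0, "dy": 0, "dz": -3, "ax": 0, "ay": 0, "az": 0, "hand": 1}, {"dx": 0, "dy": 0, "dz": -3, "ax": 0, "ay": 0, "az": 0, "hand": 1}, {"dx": 0, "dy": 0, "dz": -2, "ax": 0, "ay": 0, "az": 0, "hand": 1}, {"dx": 0, "dy": 0, "dz": 0, "ax": 0, "ay": 0, "az": 0, "hand": 1}])

```text
clock: 4.97
eef_pos: [0.6457, 0.2336, 0.1783]
eef_rot: [2.559, 1.816, 0.016]
force: [2.6, 0.1, 0.9]
grip_width: 0.0249
finger_force: 58.9
```

```bash
python3 - <<'E'
from h import *
go(.60,-.2495,.17,17)
E
```

```text
tilt err deg [0.58 0.18]
t 4.97 pos [0.6457 0.2336 0.1783] yaw -19.29 j6 0.65 -> turn -36.29 shift [-44.87 -18.5    0.63]
```

Emit:
servo_tool(moves=[{"dx": 0, "dy": 0, "dz": 0, "ax": 0, "ay": 0, "az": -4, "hand": 1}, {"dx": 0, "dy": 0, "dz": 0, "ax": 0, "ay": 0, "az": -6.5, "hand": 1}, {"dx": 0, "dy": 0, "dz": 0, "ax": 0, "ay": 0, "az": -6.5, "hand": 1}, {"dx": 0, "dy": 0, "dz": 0, "ax": 0, "ay": 0, "az": -6.5, "hand": 1}, {"dx": 0, "dy": 0, "dz": 0, "ax": 0, "ay": 0, "az": -6.5, "hand": 1}, {"dx": 0, "dy": 0, "dz": 0, "ax": 0, "ay": 0, "az": -6.3, "hand": 1}, {"dx": 0, "dy": 0, "dz": 0, "ax": 0, "ay": 0, "az": 0, "hand": 1}])

```text
clock: 5.55
eef_pos: [0.6413, 0.2323, 0.1698]
eef_rot: [-1.864, -2.527, 0.003]
force: [0.6, 0.1, -0.8]
grip_width: 0.025
finger_force: 58.9
```

```bash
python3 - <<'E'
from h import *
go(.655,-.307,.17,17)
E
```

```text
tilt err deg [-0.11 -0.04]
t 5.55 pos [0.6413 0.2323 0.1698] yaw 17.17 j6 0.01 -> turn 0.17 shift [-5.197e+01 -1.446e+01  1.000e-02]
```

Emit:
servo_tool(moves=[{"dx": -1.5, "dy": -0.4, "dz": 0, "ax": 0, "ay": 0, "az": 0, "hand": 1}, {"dx": -2.5, "dy": -0.7, "dz": 0, "ax": 0, "ay": 0, "az": 0, "hand": 1}, {"dx": -3.5, "dy": -1, "dz": 0, "ax": 0, "ay": 0, "az": 0, "hand": 1}, {"dx": -3.5, "dy": -1, "dz": 0, "ax": 0, "ay": 0, "az": 0, "hand": 1}, {"dx": -3.5, "dy": -1, "dz": 0, "ax": 0, "ay": 0, "az": 0, "hand": 1}, {"dx": -3.5, "dy": -1, "dz": 0, "ax": 0, "ay": 0, "az": 0, "hand": 1}, {"dx": -3.5, "dy": -1, "dz": 0, "ax": 0, "ay": 0, "az": 0, "hand": 1}, {"dx": -3.5, "dy": -1, "dz": 0, "ax": 0, "ay": 0, "az": 0, "hand": 1}, {"dx": -3.5, "dy": -1, "dz": 0, "ax": 0, "ay": 0, "az": 0, "hand": 1}, {"dx": -3.5, "dy": -1, "dz": 0, "ax": 0, "ay": 0, "az": 0, "hand": 1}, {"dx": -3.5, "dy": -1, "dz": 0, "ax": 0, "ay": 0, "az": 0, "hand": 1}, {"dx": -3.5, "dy": -1, "dz": 0, "ax": 0, "ay": 0, "az": 0, "hand": 1}, {"dx": -3.5, "dy": -1, "dz": 0, "ax": 0, "ay": 0, "az": 0, "hand": 1}, {"dx": -3.5, "dy": -1, "dz": 0, "ax": 0, "ay": 0, "az": 0, "hand": 1}, {"dx": -3, "dy": -0.8, "dz": 0, "ax": 0, "ay": 0, "az": 0, "hand": 1}, {"dx": -2, "dy": -0.5, "dz": 0, "ax": 0, "ay": 0, "az": 0, "hand": 1}, {"dx": -1, "dy": 0, "dz": 0, "ax": 0, "ay": 0, "az": 0, "hand": 1}, {"dx": 0, "dy": 0, "dz": 0, "ax": 0, "ay": 0, "az": 0, "hand": 1}, {"dx": 0, "dy": 0, "dz": 0, "ax": 0, "ay": 0, "az": 0, "hand": 1}])

```text
clock: 7.13
eef_pos: [0.6562, -0.3066, 0.1703]
eef_rot: [-1.87, -2.523, -0.001]
force: [1.3, 1.1, -0.6]
grip_width: 0.025
finger_force: 59.0
```

```bash
python3 - <<'E'
from h import *
im,K,R,t,s=cam("wrist"); go(.638,-.2495,.17,17); cv2.imwrite("pics/w6.png",im)
print(proj([[.638,-.2495,.006]],K,R,t))
blobs(cv2.morphologyEx((im.max(2)<60).astype(np.uint8),cv2.MORPH_OPEN,np.ones((3,3))),K,R,t,.006)
E
```

```text
tilt err deg [-0.05  0.07]
t 7.18 pos [ 0.6564 -0.3057  0.1704] yaw 16.98 j6 -0.77 -> turn -0.02 shift [ 5.91 -0.12  0.04]
[[323.91236761 155.7020405 ]]
px [635. 367.] cen [ 981.4 -353.4] rect [ 978.9 -352.4   30.5   12.3  119.7]
px [320. 406.] cen [ 712.3 -498. ] rect [ 698.1 -466.5  677.8  216.2   16.9]
px [319. 152.] cen [ 635.6 -247.9] rect [ 634.8 -248.    64.2   46.2  107.8]
px [122.  78.] cen [ 474.  -243.3] rect [ 473.2 -240.1  126.    83.7  116.8]
```

View pics/w6.png

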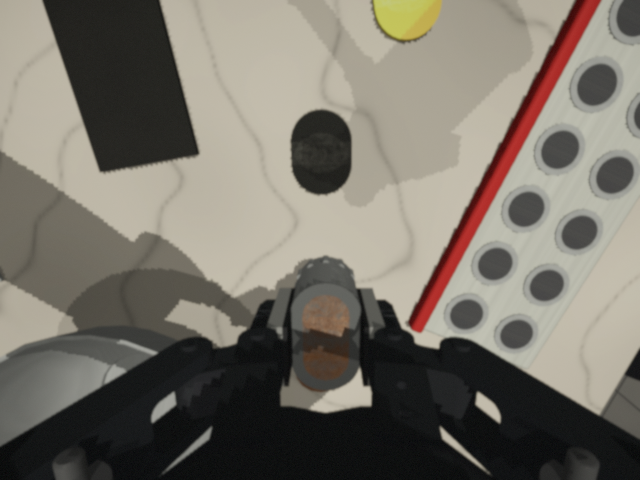

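The held oval is at (325,338), with its top outline spanning about x 291–360, y 283–392. The black oval rest is at (321,152) and the oblong rest at (130,80).

```bash
python3 - <<'E'
from h import *
im=cv2.imread("pics/w6.png"); i=robot.camera_info("wrist");K=np.array(i["K"]);R=cv2.Rodrigues(np.array(i["rvec"]))[0];t=np.array(i["tvec"])
m=np.zeros((480,640),np.uint8); m[95:210,270:375]=im.max(2)[95:210,270:375]<95
blobs(m,K,R,t,.006)
s=robot.read_state(); print(s["eef_pos"]); w=ray([[325.5,338]],K,R,t,s["eef_pos"][2]+.025)[0]; print("held",w, down(s).T[:2,:2]@(w-s["eef_pos"][:2]))
E
```

```text
px [321. 152.] cen [ 635.1 -247.2] rect [ 634.8 -247.2   65.8   48.1  107.9]
[ 0.65638572 -0.30567911  0.17035441]
held [ 0.65638932 -0.30414802] [0.00146328 0.00045061]
```

```bash
python3 - <<'E'
from h import *
go(.6357,-.2490,.04,17.7)
E
```

```text
tilt err deg [-0.05  0.07]
t 7.18 pos [ 0.6564 -0.3057  0.1704] yaw 16.98 j6 -0.77 -> turn -0.72 shift [ 6.01 -0.24 13.04]
```

Emit:
servo_tool(moves=[{"dx": 0, "dy": 0, "dz": 0, "ax": 0, "ay": 0, "az": -0.7, "hand": 1}, {"dx": 1.5, "dy": 0, "dz": 0, "ax": 0, "ay": 0, "az": 0, "hand": 1}, {"dx": 2.5, "dy": -0.1, "dz": 0, "ax": 0, "ay": 0, "az": 0, "hand": 1}, {"dx": 1.5, "dy": -0.1, "dz": 1, "ax": 0, "ay": 0, "az": 0, "hand": 1}, {"dx": 0.5, "dy": 0, "dz": 2, "ax": 0, "ay": 0, "az": 0, "hand": 1}, {"dx": 0, "dy": 0, "dz": 3, "ax": 0, "ay": 0, "az": 0, "hand": 1}, {"dx": 0, "dy": 0, "dz": 3, "ax": 0, "ay": 0, "az": 0, "hand": 1}, {"dx": 0, "dy": 0, "dz": 2.5, "ax": 0, "ay": 0, "az": 0, "hand": 1}, {"dx": 0, "dy": 0, "dz": 1.5, "ax": 0, "ay": 0, "az": 0, "hand": 1}, {"dx": 0, "dy": 0, "dz": 0, "ax": 0, "ay": 0, "az": 0, "hand": 1}, {"dx": 0, "dy": 0, "dz": 0, "ax": 0, "ay": 0, "az": 0, "hand": 1}])

```text
clock: 8.1
eef_pos: [0.6361, -0.2491, 0.0402]
eef_rot: [-1.85, -2.537, 0.0]
force: [0.9, 0.7, -0.4]
grip_width: 0.0247
finger_force: 59.0
```

```bash
python3 - <<'E'
from h import *
im,K,R,t,s=cam("wrist"); go(.6357,-.2490,.0135,17.7)
p=proj([[.6357,-.249,.006]],K,R,t)[0]; print(p)
cv2.imwrite("pics/w7.png",cv2.resize(im[200:440,200:460],None,fx=2.5,fy=2.5))
E
```

```text
tilt err deg [ 0.08 -0.03]
t 8.15 pos [ 0.6375 -0.2499  0.042 ] yaw 17.77 j6 -0.72 -> turn 0.07 shift [ 0.15 -0.14  2.85]
[323.97721209 281.44351618]
```

View pics/w7.png

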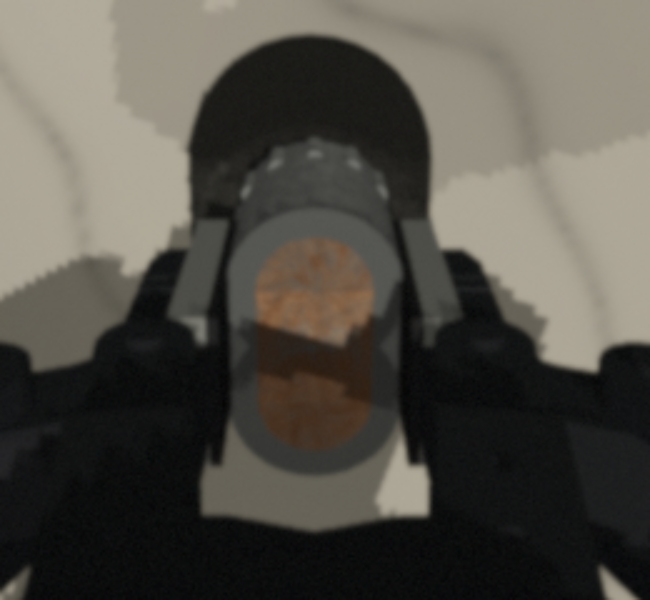

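The held oval spans crop x 228–402 (centre 315), while the rest spans 190–430 (centre 310), so the oval is about 1 mm to the right. The rest's front tip is at crop y 36.

```bash
python3 - <<'E'
from h import *
i=robot.camera_info("wrist");K=np.array(i["K"]);R=cv2.Rodrigues(np.array(i["rvec"]))[0];t=np.array(i["tvec"]);s=robot.read_state()
T=down(s).T[:2,:2]; p=s["eef_pos"]; f=lambda q:np.array(q)/2.5+[200,200]-.3
for n,q,z in(("rest tip",[[311,37]],.006),("rest sides",[[190,150],[431,150]],.006),("oval ends",[[315,207],[315,474]],p[2]+.025),("oval sides",[[228,300],[402,300]],p[2]+.025),("crimp tip",[[315,141]],p[2]-.007)):
    print(n,((ray(f(q),K,R,t,z)-p[:2])@T.T*1e3).round(1))
E
```

```text
rest tip [[34.9 -0.2]]
rest sides [[ 11.4 -25. ]
 [ 11.3  24.4]]
oval ends [[ 22.7   0.5]
 [-19.9   0.5]]
oval sides [[  8.7 -11.8]
 [  8.7  12.8]]
crimp tip [[22.3  0.6]]
```

Emit:
servo_tool(moves=[{"dx": 0, "dy": -0.1, "dz": 1, "ax": 0, "ay": 0, "az": 0, "hand": 1}, {"dx": 0, "dy": 0, "dz": 1, "ax": 0, "ay": 0, "az": 0, "hand": 1}, {"dx": 0, "dy": 0, "dz": 0.5, "ax": 0, "ay": 0, "az": 0, "hand": 1}, {"dx": 0, "dy": 0, "dz": 0.2, "ax": 0, "ay": 0, "az": 0, "hand": 1}, {"dx": 0, "dy": 0, "dz": 0, "ax": 0, "ay": 0, "az": 0, "hand": 1}, {"dx": 0, "dy": 0, "dz": 0, "ax": 0, "ay": 0, "az": 0, "hand": 1}])

```text
clock: 8.65
eef_pos: [0.6358, -0.2508, 0.0148]
eef_rot: [1.853, 2.537, 0.0]
force: [-1.9, 0.3, 5.6]
grip_width: 0.0249
finger_force: 59.7
```

```bash
python3 - <<'E'
from h import *
go(.6357,-.2490,.013,17.7)
E
```

```text
tilt err deg [ 0.02 -0.01]
t 8.65 pos [ 0.6358 -0.2508  0.0148] yaw 17.71 j6 -0.72 -> turn 0.01 shift [0.18 0.05 0.18]
```

Emit:
servo_tool(moves=[{"dx": 0, "dy": 0, "dz": 0, "ax": 0, "ay": 0, "az": 0, "hand": 0.6}, {"dx": 0, "dy": 0, "dz": 0, "ax": 0, "ay": 0, "az": 0, "hand": 0.5}, {"dx": 0, "dy": 0, "dz": 0, "ax": 0, "ay": 0, "az": 0, "hand": 0.4}, {"dx": 0, "dy": 0, "dz": -0.5, "ax": 0, "ay": 0, "az": 0, "hand": 0.4}, {"dx": 0, "dy": 0, "dz": -2, "ax": 0, "ay": 0, "az": 0, "hand": 0.4}, {"dx": 0, "dy": 0, "dz": -3, "ax": 0, "ay": 0, "az": 0, "hand": 0.3}, {"dx": 0, "dy": 0, "dz": -3.5, "ax": 0, "ay": 0, "az": 0, "hand": 0}, {"dx": 0, "dy": 0, "dz": -3.5, "ax": 0, "ay": 0, "az": 0, "hand": 0}, {"dx": 0, "dy": 0, "dz": -2, "ax": 0, "ay": 0, "az": 0, "hand": 0}, {"dx": 0, "dy": 0, "dz": 0, "ax": 0, "ay": 0, "az": 0, "hand": 0}, {"dx": 0, "dy": 0, "dz": 0, "ax": 0, "ay": 0, "az": 0, "hand": 0}])

```text
clock: 9.57
eef_pos: [0.6369, -0.2512, 0.1615]
eef_rot: [1.85, 2.533, 0.002]
force: [-0.5, -0.3, -1.0]
grip_width: 0.0853
finger_force: 0.0
```

```bash
python3 - <<'E'
from h import *
im,K,R,t,s=cam("wrist"); go(.633,.017,.17,-30); np.savez("w8.npz",im=im,K=K,R=R,t=t)
p=proj([[.6357,-.249,.006]],K,R,t)[0].astype(int); print(p)
cv2.imwrite("pics/w8.png",cv2.resize(im[p[1]-80:p[1]+80,p[0]-100:p[0]+100],None,fx=4,fy=4-.25,interpolation=cv2.INTER_CUBIC))
for th in(95,):
    m=np.zeros((480,640),np.uint8); q=slice(p[1]-75,p[1]+75),slice(p[0]-70,p[0]+70); m[q]=im.max(2)[q]<th
    blobs(m,K,R,t,.006)
E
```

```text
tilt err deg [ 0.03 -0.01]
t 9.62 pos [ 0.6355 -0.2506  0.1591] yaw 17.72 j6 -0.72 -> turn 47.72 shift [ 23.05 -13.6   -1.1 ]
[323 225]
px [323. 221.] cen [ 631.5 -239.1] rect [ 634.  -245.8   62.5   48.2  106.3]
```

View pics/w8.png

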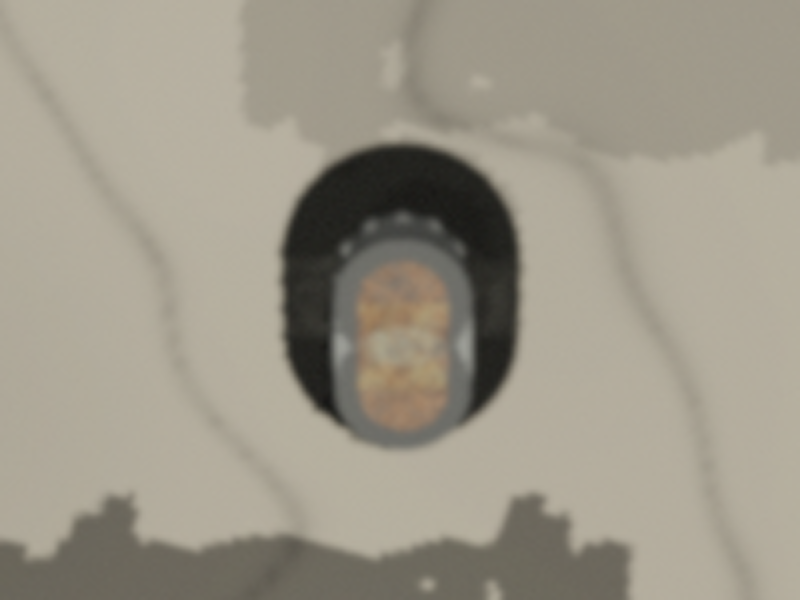

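The oval stands upright on its rest, laterally at 403 against the rest's 400.5. The front tip of the rest is at crop y 143, and the oval's top spans y 238–448.

```bash
python3 - <<'E'
from h import *
d=np.load("w8.npz");K,R,t=d["K"],d["R"],d["t"];s=robot.read_state();T=down(s).T[:2,:2]
f=lambda q:(np.array(q)+.5)/[4,3.75]+[223,145]-.5
g=lambda q,z:(ray(f(q),K,R,t,z)-[.6357,-.249])@T.T*1e3
print(g([[401,143]],.006)-[34,0],g([[282,280],[519,280]],.006).mean(0)); print(g([[403,238],[403,448]],.038),g([[333,345],[473,345]],.038).mean(0),g([[403,212]],.006)-[22,0])
go(.633,.017,.17,-15)
E
```

```text
[[ 1.6912043 -0.5550188]] [ 5.55043107 -0.7405863 ]
[[ 20.48231284  -0.124601  ]
 [-22.9786701   -0.23635876]] [-1.1989154 -0.1780735] [[-1.28580667 -0.18837332]]
tilt err deg [ 0.03 -0.01]
t 9.62 pos [ 0.6355 -0.2506  0.1591] yaw 17.72 j6 -0.72 -> turn 32.72 shift [25.78 -7.17 -1.1 ]
```

It sits 3 mm short along the length, so I'll regrip, shift it and set it down again.

Emit:
servo_tool(moves=[{"dx": 0, "dy": 0, "dz": 2, "ax": 0, "ay": 0, "az": 0, "hand": 0.3}, {"dx": 0, "dy": 0, "dz": 3.5, "ax": 0, "ay": 0, "az": 0, "hand": 0.4}, {"dx": 0, "dy": 0, "dz": 3.5, "ax": 0, "ay": 0, "az": 0, "hand": 0.4}, {"dx": 0, "dy": 0, "dz": 3, "ax": 0, "ay": 0, "az": 0, "hand": 0.4}, {"dx": 0, "dy": 0, "dz": 1.5, "ax": 0, "ay": 0, "az": 0, "hand": 0.4}, {"dx": 0, "dy": 0, "dz": 1, "ax": 0, "ay": 0, "az": 0, "hand": 0.4}, {"dx": 0, "dy": 0, "dz": 0, "ax": 0, "ay": 0, "az": 0, "hand": 0.8}, {"dx": 0, "dy": 0, "dz": 0, "ax": 0, "ay": 0, "az": 0, "hand": 1}, {"dx": 0, "dy": 0, "dz": 0, "ax": 0, "ay": 0, "az": 0, "hand": 1}, {"dx": 0, "dy": 0, "dz": 0, "ax": 0, "ay": 0, "az": 0, "hand": 1}, {"dx": 0, "dy": 0, "dz": -0.6, "ax": 0, "ay": 0, "az": 0, "hand": 1}, {"dx": 0.3, "dy": -0.05, "dz": 0, "ax": 0, "ay": 0, "az": 0, "hand": 1}, {"dx": 0, "dy": 0, "dz": 0, "ax": 0, "ay": 0, "az": 0, "hand": 1}, {"dx": 0, "dy": 0, "dz": 0.3, "ax": 0, "ay": 0, "az": 0, "hand": 1}, {"dx": 0, "dy": 0, "dz": 0.3, "ax": 0, "ay": 0, "az": 0, "hand": 1}, {"dx": 0, "dy": 0, "dz": 0, "ax": 0, "ay": 0, "az": 0, "hand": 1}])

```text
clock: 10.95
eef_pos: [0.6347, -0.248, 0.0144]
eef_rot: [1.852, 2.536, 0.0]
force: [-0.2, 0.3, 3.4]
grip_width: 0.025
finger_force: 62.2
```

Emit:
servo_tool(moves=[{"dx": 0, "dy": 0, "dz": 0, "ax": 0, "ay": 0, "az": 0, "hand": 0.6}, {"dx": 0, "dy": 0, "dz": 0, "ax": 0, "ay": 0, "az": 0, "hand": 0.5}, {"dx": 0, "dy": 0, "dz": 0, "ax": 0, "ay": 0, "az": 0, "hand": 0.4}, {"dx": 0, "dy": 0, "dz": -0.5, "ax": 0, "ay": 0, "az": 0, "hand": 0.4}, {"dx": 0, "dy": 0, "dz": -2, "ax": 0, "ay": 0, "az": 0, "hand": 0.4}, {"dx": 0, "dy": 0, "dz": -3, "ax": 0, "ay": 0, "az": 0, "hand": 0.3}, {"dx": 0, "dy": 0, "dz": -3.5, "ax": 0, "ay": 0, "az": 0, "hand": 0}, {"dx": 0, "dy": 0, "dz": -3.5, "ax": 0, "ay": 0, "az": 0, "hand": 0}, {"dx": 0, "dy": 0, "dz": -2, "ax": 0, "ay": 0, "az": 0, "hand": 0}, {"dx": 0, "dy": 0, "dz": 0, "ax": 0, "ay": 0, "az": 0, "hand": 0}, {"dx": 0, "dy": 0, "dz": 0, "ax": 0, "ay": 0, "az": 0, "hand": 0}])

```text
clock: 11.87
eef_pos: [0.6355, -0.2485, 0.1615]
eef_rot: [1.85, 2.533, 0.002]
force: [-0.6, 1.3, -0.2]
grip_width: 0.0852
finger_force: 0.0
```

```bash
python3 - <<'E'
from h import *
im,K,R,t,s=cam("wrist"); np.savez("w9.npz",im=im,K=K,R=R,t=t)
T=down(s).T[:2,:2]; c=np.array([.6357,-.249])
p=proj([[.6357,-.249,.006]],K,R,t)[0].astype(int)
m=np.zeros((480,640),np.uint8); q=slice(p[1]-75,p[1]+75),slice(p[0]-70,p[0]+70); g=im.max(2); print("c",p)
# profile down the middle column and across, for edges
for x in(p[0],): print(p[1]-45,g[p[1]-45:p[1]+45,x].tolist())
for y in(p[1]+8,): print(p[0]-36,g[y,p[0]-36:p[0]+36].tolist())
go(.633,.017,.17,-15)
E
```

```text
c [324 229]
184 [167, 152, 123, 80, 46, 36, 35, 34, 35, 34, 33, 30, 30, 26, 29, 31, 41, 64, 89, 97, 88, 75, 73, 76, 85, 100, 109, 111, 112, 114, 125, 137, 142, 142, 143, 141, 140, 139, 140, 141, 142, 150, 157, 162, 163, 163, 160, 161, 161, 161, 161, 164, 165, 162, 160, 159, 157, 156, 153, 148, 145, 148, 156, 163, 166, 162, 157, 149, 145, 141, 142, 142, 145, 145, 142, 130, 118, 110, 110, 107, 101, 117, 151, 172, 179, 181, 181, 181, 181, 182]
288 [181, 182, 181, 181, 176, 158, 116, 70, 47, 45, 43, 43, 44, 45, 47, 46, 43, 55, 98, 137, 154, 153, 141, 128, 132, 149, 161, 166, 166, 160, 153, 152, 158, 162, 164, 163, 162, 160, 159, 158, 160, 163, 160, 153, 146, 144, 141, 136, 134, 146, 155, 156, 140, 102, 60, 38, 39, 41, 42, 39, 39, 39, 38, 51, 89, 138, 167, 177, 179, 179, 179, 179]
tilt err deg [ 0.03 -0.01]
t 11.92 pos [ 0.6341 -0.2478  0.1591] yaw 17.72 j6 -0.72 -> turn 32.72 shift [25.55 -6.96 -1.1 ]
```

```bash
python3 - <<'E'
from h import *
d=np.load("w9.npz");K,R,t=d["K"],d["R"],d["t"];s=robot.read_state();T=down(s).T[:2,:2]
g=lambda q,z:(ray(q,K,R,t,z)-[.6357,-.249])@T.T*1e3
print(g([[323.2,186.7]],.006)-[34,0],g([[294.2,237],[352.1,237]],.006).mean(0)); print(g([[324,208.5],[324,264.8]],.038),g([[305.8,237],[341.1,237]],.038).mean(0),g([[324,200.7]],.006)-[22,0])
E
```

```text
[[ 1.55469957 -0.85464829]] [-6.62299016 -1.00826045]
[[ 23.21370063  -0.21814768]
 [-20.51454717  -0.31494515]] [ 1.54719121 -0.67786461] [[ 2.13005319 -0.2298286 ]]
```

Both agree to within 0.5 mm now. Next is the round cutter.

Emit:
servo_tool(moves=[{"dx": 1.5, "dy": 0.5, "dz": 0, "ax": 0, "ay": 0, "az": 0, "hand": 0}, {"dx": 3, "dy": 1, "dz": 0, "ax": 0, "ay": 0, "az": 0, "hand": 0}, {"dx": 3.8, "dy": 1.2, "dz": 0, "ax": 0, "ay": 0, "az": 0, "hand": 0}, {"dx": 3.8, "dy": 1.2, "dz": 0, "ax": 0, "ay": 0, "az": 0, "hand": 0}, {"dx": 3.8, "dy": 1.2, "dz": 0, "ax": 0, "ay": 0, "az": 0, "hand": 0}, {"dx": 3.8, "dy": 1.2, "dz": 0, "ax": 0, "ay": 0, "az": 0, "hand": 0}, {"dx": 3, "dy": 1, "dz": 0, "ax": 0, "ay": 0, "az": 0, "hand": 0}, {"dx": 2, "dy": 0.6, "dz": 0, "ax": 0, "ay": 0, "az": 0, "hand": 0}, {"dx": 0.6, "dy": 0, "dz": 0, "ax": 0, "ay": 0, "az": 0, "hand": 0}, {"dx": 0, "dy": 0, "dz": 0, "ax": 0, "ay": 0, "az": 0, "hand": 0}, {"dx": 0, "dy": 0, "dz": 0, "ax": 0, "ay": 0, "az": 0, "hand": 0}])

```text
clock: 12.83
eef_pos: [0.6312, 0.0173, 0.1572]
eef_rot: [-1.85, -2.537, 0.003]
force: [-0.3, -1.2, -0.2]
grip_width: 0.0853
finger_force: 0.0
```

```bash
python3 - <<'E'
from h import *
im,K,R,t,s=cam("wrist"); np.savez("w10.npz",im=im,K=K,R=R,t=t); p=proj([[.633,.017,.064]],K,R,t)[0].astype(int); print(p)
cv2.imwrite("pics/w10.png",im); go(.633,.017,.16)
E
```

```text
[327 251]
t 12.88 pos [0.6316 0.0166 0.1576] yaw 17.72 j6 -0.32 -> turn 0 shift [-0.    0.14 -0.24]
```

View pics/w10.png

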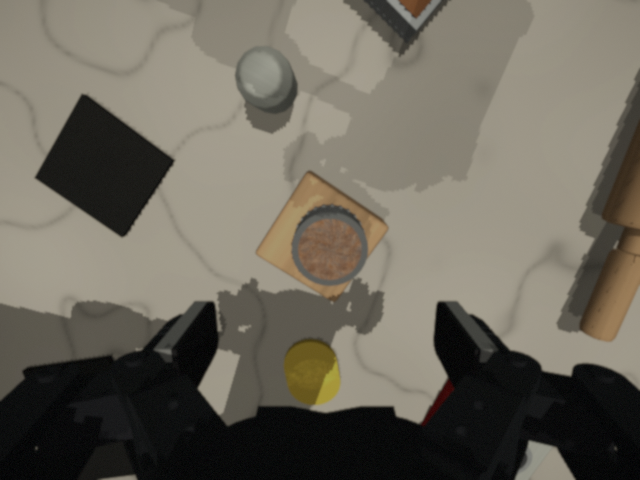

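The round cutter's top circle is centred at (330,247), about 76 px across, on the block. The square rest has corners at (85,95), (173,160), (124,236) and (36,177), and the shaker is at (266,80).

```bash
python3 - <<'E'
from h import *
d=np.load("w10.npz");im,K,R,t=d["im"],d["K"],d["R"],d["t"]
m=np.zeros((480,640),np.uint8); m[80:250,20:190]=im.max(2)[80:250,20:190]<95; blobs(m,K,R,t,.006)
g=cv2.cvtColor(im,cv2.COLOR_BGR2GRAY)[190:310,270:390]
print(cv2.HoughCircles(cv2.GaussianBlur(g,(3,3),0),cv2.HOUGH_GRADIENT,1,50,param1=80,param2=15,minRadius=34,maxRadius=42))
w=ray([[330,246.8]],K,R,t,.064)[0]; print(w); go(w[0],w[1],.038)
E
```

```text
px [103. 166.] cen [448.9  11.7] rect [449.   11.5  81.8  81.  159.7]
[[[59.5 54.5 40.2]]]
[0.63363123 0.02042944]
t 12.88 pos [0.6316 0.0166 0.1576] yaw 17.72 j6 -0.32 -> turn 0 shift [ 0.3   0.33 11.96]
```

Emit:
servo_tool(moves=[{"dx": 0.3, "dy": 0.3, "dz": 0, "ax": 0, "ay": 0, "az": 0, "hand": 0}, {"dx": 0, "dy": 0, "dz": 1.5, "ax": 0, "ay": 0, "az": 0, "hand": 0}, {"dx": 0, "dy": 0, "dz": 3, "ax": 0, "ay": 0, "az": 0, "hand": 0}, {"dx": 0, "dy": 0, "dz": 3, "ax": 0, "ay": 0, "az": 0, "hand": 0}, {"dx": 0, "dy": 0, "dz": 2.5, "ax": 0, "ay": 0, "az": 0, "hand": 0}, {"dx": 0, "dy": 0, "dz": 1.3, "ax": 0, "ay": 0, "az": 0, "hand": 0}, {"dx": 0, "dy": 0, "dz": 0.6, "ax": 0, "ay": 0, "az": 0, "hand": 0}, {"dx": 0, "dy": 0, "dz": 0, "ax": 0, "ay": 0, "az": 0, "hand": 0.3}, {"dx": 0, "dy": 0, "dz": 0, "ax": 0, "ay": 0, "az": 0, "hand": 0.5}, {"dx": 0, "dy": 0, "dz": 0, "ax": 0, "ay": 0, "az": 0, "hand": 0.8}, {"dx": 0, "dy": 0, "dz": 0, "ax": 0, "ay": 0, "az": 0, "hand": 1}, {"dx": 0, "dy": 0, "dz": 0, "ax": 0, "ay": 0, "az": 0, "hand": 1}, {"dx": 0, "dy": 0, "dz": -0.5, "ax": 0, "ay": 0, "az": 0, "hand": 1}, {"dx": 0, "dy": 0, "dz": -1.5, "ax": 0, "ay": 0, "az": 0, "hand": 1}, {"dx": 0, "dy": 0, "dz": -3, "ax": 0, "ay": 0, "az": 0, "hand": 1}, {"dx": 0, "dy": 0, "dz": -3.5, "ax": 0, "ay": 0, "az": 0, "hand": 1}, {"dx": 0, "dy": 0, "dz": -3, "ax": 0, "ay": 0, "az": 0, "hand": 1}, {"dx": 0, "dy": 0, "dz": -1, "ax": 0, "ay": 0, "az": 0, "hand": 1}, {"dx": 0, "dy": 0, "dz": 0, "ax": 0, "ay": 0, "az": 0, "hand": 1}])

```text
clock: 14.47
eef_pos: [0.6372, 0.0211, 0.1696]
eef_rot: [1.849, 2.532, 0.008]
force: [1.2, -0.6, -0.8]
grip_width: 0.0501
finger_force: 62.5
```

```bash
python3 - <<'E'
from h import *
go(.495,.193,.16); go(.476,.252,.16,60);s=robot.read_state();print(s["grip_width"],s["finger_force"])
im,K,R,t,s=cam("top"); 
for th in (45,60,75):
  m=np.zeros((480,640),np.uint8); m[225:295,135:215]=im.max(2)[225:295,135:215]<th; blobs(m,K,R,t,.006)
E
```

```text
t 14.47 pos [0.6372 0.0211 0.1696] yaw 17.73 j6 -0.32 -> turn 0 shift [20.71 -8.31  0.84]
tilt err deg [0.47 0.  ]
t 14.47 pos [0.6372 0.0211 0.1696] yaw 17.73 j6 -0.32 -> turn -42.27 shift [25.51 11.94  0.82]
0.05008967599071913 62.49863862991333
```

Emit:
servo_tool(moves=[{"dx": 1.5, "dy": -0.6, "dz": 0.2, "ax": 0, "ay": 0, "az": 0, "hand": 1}, {"dx": 2.5, "dy": -1, "dz": 0.2, "ax": 0, "ay": 0, "az": 0, "hand": 1}, {"dx": 3.2, "dy": -1.3, "dz": 0.2, "ax": 0, "ay": 0, "az": 0, "hand": 1}, {"dx": 3.2, "dy": -1.3, "dz": 0.2, "ax": 0, "ay": 0, "az": 0, "hand": 1}, {"dx": 3.2, "dy": -1.3, "dz": 0, "ax": 0, "ay": 0, "az": 0, "hand": 1}, {"dx": 3.2, "dy": -1.3, "dz": 0, "ax": 0, "ay": 0, "az": 0, "hand": 1}, {"dx": 2.2, "dy": -0.9, "dz": 0, "ax": 0, "ay": 0, "az": 0, "hand": 1}, {"dx": 1.2, "dy": -0.5, "dz": 0, "ax": 0, "ay": 0, "az": 0, "hand": 1}, {"dx": 0.5, "dy": -0.1, "dz": 0, "ax": 0, "ay": 0, "az": 0, "hand": 1}, {"dx": 0, "dy": 0, "dz": 0, "ax": 0, "ay": 0, "az": 0, "hand": 1}, {"dx": 0, "dy": 0, "dz": 0, "ax": 0, "ay": 0, "az": 0, "hand": 1}])

```text
clock: 15.43
eef_pos: [0.4924, 0.1924, 0.156]
eef_rot: [1.852, 2.537, -0.002]
force: [0.5, -0.4, -1.0]
grip_width: 0.0503
finger_force: 62.5
```

```bash
python3 - <<'E'
from h import *
im,K,R,t,s=cam("wrist"); np.savez("w11.npz",im=im,K=K,R=R,t=t); p=proj([[.476,.252,.006]],K,R,t)[0].astype(int); print(p)
m=np.zeros((480,640),np.uint8); q=slice(max(p[1]-70,0),p[1]+75),slice(p[0]-75,p[0]+75); m[q]=im.max(2)[q]<95; blobs(m,K,R,t,.006)
cv2.imwrite("pics/w11.png",im); go(.476,.252,.16)
E
```

```text
[328 153]
px [327. 149.] cen [474.5 254. ] rect [474.4 253.9  74.7  74.4  17.7]
t 15.48 pos [0.4929 0.1921 0.1563] yaw 17.69 j6 0.02 -> turn 0 shift [ 6.22  0.21 -0.37]
```

View pics/w11.png

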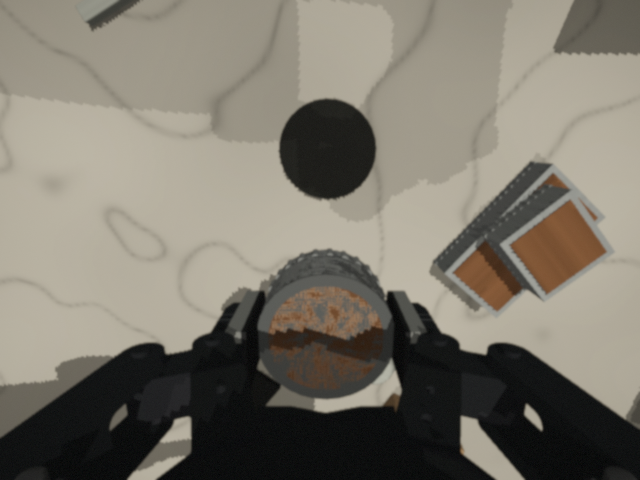

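The held round is centred at (325,336), with its top outline at x 258–393, y 273–399. The round rest is at (327,149). The pile with its bare square is at (530,230), undisturbed.

```bash
python3 - <<'E'
from h import *
d=np.load("w11.npz");K,R,t=d["K"],d["R"],d["t"];s=robot.read_state();T=down(s).T[:2,:2];p=s["eef_pos"]
e=ray([[325.5,273],[325.5,399],[258,333],[393,333]],K,R,t,p[2]+.026); print(((e-p[:2])@T.T*1e3).round(1))
cr=ray([[325,250]],K,R,t,p[2]-.006);print("crimp",((cr-p[:2])@T.T*1e3).round(1))
print("rest rel",(T@(np.array([.4744,.254])-p[:2])*1e3).round(1))
E
```

```text
[[ 27.    0.1]
 [-22.7   0.1]
 [  4.6 -23.7]
 [  4.6  23.9]]
crimp [[25.8 -0.2]]
rest rel [64.6  1.1]
```

Emit:
servo_tool(moves=[{"dx": 1.4, "dy": 0.1, "dz": 0, "ax": 0, "ay": 0, "az": 0, "hand": 1}, {"dx": 2.5, "dy": 0, "dz": 0, "ax": 0, "ay": 0, "az": 0, "hand": 1}, {"dx": 1.8, "dy": 0, "dz": 1, "ax": 0, "ay": 0, "az": 0, "hand": 1}, {"dx": 0.65, "dy": 0, "dz": 2, "ax": 0, "ay": 0, "az": 0, "hand": 1}, {"dx": 0, "dy": 0, "dz": 3, "ax": 0, "ay": 0, "az": 0, "hand": 1}, {"dx": 0, "dy": 0, "dz": 3, "ax": 0, "ay": 0, "az": 0, "hand": 1}, {"dx": 0, "dy": 0, "dz": 1.6, "ax": 0, "ay": 0, "az": 0, "hand": 1}, {"dx": 0, "dy": 0, "dz": 1, "ax": 0, "ay": 0, "az": 0, "hand": 1}, {"dx": 0, "dy": 0, "dz": 0, "ax": 0, "ay": 0, "az": 0, "hand": 1}, {"dx": 0, "dy": 0, "dz": 0, "ax": 0, "ay": 0, "az": 0, "hand": 1}])

```text
clock: 16.32
eef_pos: [0.4747, 0.2531, 0.0408]
eef_rot: [-1.854, -2.536, 0.0]
force: [0.1, 0.8, -1.1]
grip_width: 0.0498
finger_force: 62.6
```

```bash
python3 - <<'E'
from h import *
im,K,R,t,s=cam("wrist"); np.savez("w12.npz",im=im,K=K,R=R,t=t); go(.4744,.254,.012)
c=im[150:450,180:480]; g=im.max(2); print([(y,g[y,180:470:1].argmin()+180) for y in ()]); 
p=proj([[*s["eef_pos"][:2],.006]],K,R,t)[0].astype(int); print(p)
x=p[0]; print(p[1]-100,g[p[1]-100:p[1]+20,x].tolist())
y=p[1]-45; print(y,x-90,g[y,x-90:x+90].tolist())
E
```

```text
t 16.37 pos [0.4754 0.2536 0.0418] yaw 17.66 j6 0.14 -> turn 0 shift [ 0.07 -0.09  2.98]
[]
[324 281]
181 [154, 155, 154, 154, 154, 155, 154, 155, 154, 154, 154, 155, 154, 154, 154, 155, 154, 154, 155, 154, 154, 153, 153, 140, 105, 58, 30, 31, 29, 32, 28, 30, 30, 32, 31, 32, 30, 30, 30, 30, 30, 30, 28, 30, 30, 31, 32, 31, 28, 30, 32, 32, 31, 32, 31, 31, 30, 29, 30, 30, 29, 30, 31, 31, 28, 30, 32, 40, 57, 69, 73, 71, 70, 70, 73, 77, 78, 76, 74, 76, 77, 79, 80, 80, 78, 73, 74, 74, 75, 73, 71, 72, 71, 78, 87, 92, 92, 93, 94, 93, 93, 93, 93, 94, 98, 110, 123, 126, 124, 123, 124, 124, 123, 121, 118, 117, 120, 122, 125, 125]
236 234 [174, 174, 174, 174, 174, 174, 174, 174, 174, 173, 171, 166, 157, 153, 153, 153, 153, 153, 153, 153, 153, 153, 153, 154, 153, 154, 153, 153, 152, 150, 140, 118, 82, 48, 33, 29, 27, 29, 29, 30, 31, 31, 29, 30, 29, 32, 28, 28, 31, 28, 33, 30, 29, 29, 29, 31, 28, 31, 31, 32, 28, 29, 29, 28, 29, 30, 30, 32, 33, 31, 30, 31, 30, 32, 30, 33, 31, 31, 31, 30, 31, 26, 29, 28, 27, 29, 30, 30, 29, 32, 31, 32, 31, 32, 31, 32, 30, 28, 30, 32, 29, 30, 32, 30, 31, 31, 30, 32, 31, 33, 32, 29, 30, 30, 31, 29, 31, 31, 30, 29, 32, 32, 28, 31, 31, 30, 29, 32, 31, 33, 32, 29, 32, 31, 30, 30, 28, 31, 30, 32, 31, 30, 31, 28, 31, 30, 29, 30, 32, 42, 67, 99, 123, 134, 138, 139, 142, 144, 146, 148, 150, 152, 153, 154, 155, 156, 156, 157, 157, 157, 158, 158, 158, 159, 159, 159, 159, 159, 159, 160]
```

```bash
python3 - <<'E'
from h import *
d=np.load("w12.npz");K,R,t=d["K"],d["R"],d["t"];s=robot.read_state();T=down(s).T[:2,:2];p=s["eef_pos"]
f=lambda q,z:((ray(q,K,R,t,z)-p[:2])@T.T*1e3).round(1)
print("rest",f([[325,205.5]],.006)-[38,0],f([[265.8,236],[384.6,236]],.006)); print("crimp",f([[324,248.5]],p[2]-.006)-[26,0])
E
```

```text
rest [[ 1.3 -0.6]] [[ 24.  -30.2]
 [ 23.9  29.2]]
crimp [[-0.1 -1. ]]
```

Emit:
servo_tool(moves=[{"dx": 0.1, "dy": -0.05, "dz": 1, "ax": 0, "ay": 0, "az": 0, "hand": 1}, {"dx": 0, "dy": 0, "dz": 1, "ax": 0, "ay": 0, "az": 0, "hand": 1}, {"dx": 0, "dy": 0, "dz": 0.5, "ax": 0, "ay": 0, "az": 0, "hand": 1}, {"dx": 0, "dy": 0, "dz": 0.2, "ax": 0, "ay": 0, "az": 0, "hand": 1}, {"dx": 0, "dy": 0, "dz": 0.1, "ax": 0, "ay": 0, "az": 0, "hand": 1}, {"dx": 0, "dy": 0, "dz": 0, "ax": 0, "ay": 0, "az": 0, "hand": 1}])

```text
clock: 16.87
eef_pos: [0.4735, 0.2546, 0.0162]
eef_rot: [-1.852, -2.537, 0.001]
force: [-9.9, -5.1, 26.3]
grip_width: 0.0499
finger_force: 65.6
```

Emit:
servo_tool(moves=[{"dx": 0, "dy": 0, "dz": -0.2, "ax": 0, "ay": 0, "az": 0, "hand": 1}, {"dx": 0, "dy": 0, "dz": 0, "ax": 0, "ay": 0, "az": 0, "hand": 1}])

```text
clock: 17.03
eef_pos: [0.4738, 0.2549, 0.0163]
eef_rot: [1.852, 2.537, 0.002]
force: [-2.6, -1.7, 11.6]
grip_width: 0.0498
finger_force: 63.9
```

Emit:
servo_tool(moves=[{"dx": 0, "dy": 0, "dz": -0.1, "ax": 0, "ay": 0, "az": 0, "hand": 1}, {"dx": 0, "dy": 0, "dz": 0, "ax": 0, "ay": 0, "az": 0, "hand": 0.4}, {"dx": 0, "dy": 0, "dz": 0, "ax": 0, "ay": 0, "az": 0, "hand": 0.2}, {"dx": 0, "dy": 0, "dz": 0, "ax": 0, "ay": 0, "az": 0, "hand": 0.1}, {"dx": 0, "dy": 0, "dz": -0.5, "ax": 0, "ay": 0, "az": 0, "hand": 0}, {"dx": 0, "dy": 0, "dz": -2, "ax": 0, "ay": 0, "az": 0, "hand": 0}, {"dx": 0, "dy": 0, "dz": -3, "ax": 0, "ay": 0, "az": 0, "hand": 0}, {"dx": 0, "dy": 0, "dz": -3.5, "ax": 0, "ay": 0, "az": 0, "hand": 0}, {"dx": 0, "dy": 0, "dz": -3.5, "ax": 0, "ay": 0, "az": 0, "hand": 0}, {"dx": 0, "dy": 0, "dz": -2, "ax": 0, "ay": 0, "az": 0, "hand": 0}, {"dx": 0, "dy": 0, "dz": 0, "ax": 0, "ay": 0, "az": 0, "hand": 0}, {"dx": 0, "dy": 0, "dz": 0, "ax": 0, "ay": 0, "az": 0, "hand": 0}])

```text
clock: 18.03
eef_pos: [0.4743, 0.255, 0.1628]
eef_rot: [1.852, 2.536, 0.005]
force: [0.4, -0.7, -0.5]
grip_width: 0.0853
finger_force: 0.0
```

```bash
cat >> h.py <<'E'
def edges(im,p0,p1,th=85,dark_in=True):
    """sub-pixel positions along the segment p0->p1 where brightness crosses th"""
    p0,p1=np.array(p0,float),np.array(p1,float); n=int(np.linalg.norm(p1-p0)*2)
    q=p0+(p1-p0)*np.linspace(0,1,n)[:,None]
    g=cv2.remap(im.max(2),q[None,:,0].astype(np.float32),q[None,:,1].astype(np.float32),cv2.INTER_LINEAR)[0].astype(float)
    i=np.flatnonzero((g[:-1]<th)!=(g[1:]<th)); return [(q[k]+(q[k+1]-q[k])*(th-g[k])/(g[k+1]-g[k])).round(1).tolist() for k in i]
E
python3 - <<'E'
from h import *
im,K,R,t,s=cam("wrist"); np.savez("w13.npz",im=im,K=K,R=R,t=t); T=down(s).T[:2,:2];p=s["eef_pos"];c=np.array([.4744,.254])
print(p, T@(c-p[:2])*1e3)
q=proj([[*c,.038]],K,R,t)[0]; print(q)
print(edges(im,q-[0,80],q+[0,70])); print(edges(im,q-[80,0],q+[80,0])); print(edges(im,q-[80,20],q+[80,-20])); print(edges(im,q-[0,80],q+[0,70],55))
E
```

```text
[0.4743315  0.25502045 0.16277096] [-0.99290584 -0.24526273]
[323.92171553 239.6573545 ]
[[323.9, 184.2], [323.9, 206.7]]
[[280.9, 239.7], [290.0, 239.7], [356.1, 239.7], [366.2, 239.7]]
[[280.4, 219.7], [294.0, 219.7], [295.1, 219.7], [296.3, 219.7], [349.5, 219.7], [366.9, 219.7]]
[[323.9, 185.0], [323.9, 199.6]]
```

```bash
python3 - <<'E'
from h import *
d=np.load("w13.npz");im,K,R,t=d["im"],d["K"],d["R"],d["t"];s=robot.read_state();T=down(s).T[:2,:2];c=np.array([.4744,.254])
f=lambda q,z:((ray(q,K,R,t,z)-c)@T.T*1e3).round(1)
print("rest",f([[323.7,184.5]],.006)-[38,0],f([[280.4,219.7],[366.9,219.7]],.006)); print("crimp",f([[323.5,199.6]],.007)-[26,0],"sides",f([[290,239.7],[356.1,239.7]],.038))
q=np.array([324,239.7]); print(im.max(2)[205:216,324],im.max(2)[262:285,324])
print(f([[324,209]],.038),f([[324,276]],.038))
go(.642,.2416,.15,-30)
E
```

```text
rest [[ 0.1 -0.1]] [[  9.  -36.4]
 [  8.9  36. ]]
crimp [[-0.1 -0.3]] sides [[  0.  -25.7]
 [ -0.1  24.4]]
[ 66  76  88  94  96  96 100 113 128 137 137] [143 144 140 138 131 114 100  95  95 104 127 149 159 162 162 161 162 161
 161 162 162 162 164]
[[23.5  0.1]] [[-29.3  -0. ]]
tilt err deg [0.02 0.01]
t 18.08 pos [0.473  0.2544 0.1608] yaw 17.72 j6 0.14 -> turn 47.72 shift [ 7.34 15.27  1.09]
```

The round is centred to better than 1 mm. Next is the square.

Emit:
servo_tool(moves=[{"dx": 0, "dy": 0, "dz": 0, "ax": 0, "ay": 0, "az": 6.7, "hand": 0}, {"dx": 0, "dy": 0, "dz": 0, "ax": 0, "ay": 0, "az": 7, "hand": 0}, {"dx": 0, "dy": 0, "dz": 0, "ax": 0, "ay": 0, "az": 7, "hand": 0}, {"dx": 0, "dy": 0, "dz": 0, "ax": 0, "ay": 0, "az": 7, "hand": 0}, {"dx": 0, "dy": 0, "dz": 0, "ax": 0, "ay": 0, "az": 7, "hand": 0}, {"dx": 0, "dy": 0, "dz": 0, "ax": 0, "ay": 0, "az": 7, "hand": 0}, {"dx": 0, "dy": 0, "dz": 0, "ax": 0, "ay": 0, "az": 6, "hand": 0}, {"dx": 1.3, "dy": 2.3, "dz": 0, "ax": 0, "ay": 0, "az": 0, "hand": 0}, {"dx": 1.5, "dy": 3.5, "dz": 0, "ax": 0, "ay": 0, "az": 0, "hand": 0}, {"dx": 1.5, "dy": 3.5, "dz": 0, "ax": 0, "ay": 0, "az": 0, "hand": 0}, {"dx": 1.5, "dy": 3.5, "dz": 0, "ax": 0, "ay": 0, "az": 0, "hand": 0}, {"dx": 1, "dy": 2, "dz": 0, "ax": 0, "ay": 0, "az": 0, "hand": 0}, {"dx": 0.5, "dy": 0.5, "dz": 0, "ax": 0, "ay": 0, "az": 0, "hand": 0}, {"dx": 0, "dy": 0, "dz": 0, "ax": 0, "ay": 0, "az": 0, "hand": 0}, {"dx": 0, "dy": 0, "dz": 0, "ax": 0, "ay": 0, "az": 0, "hand": 0}])

```text
clock: 19.33
eef_pos: [0.6403, 0.241, 0.1584]
eef_rot: [-2.719, -1.57, 0.007]
force: [-0.4, 0.5, -0.6]
grip_width: 0.0852
finger_force: 0.0
```

```bash
python3 - <<'E'
from h import *
im,K,R,t,s=cam("wrist"); np.savez("w14.npz",im=im,K=K,R=R,t=t); p=proj([[.642,.2416,.064]],K,R,t)[0].astype(int); print(p)
go(.642,.2416,.15,-30); cv2.imwrite("pics/w14.png",cv2.resize(im[p[1]-110:p[1]+90,p[0]-100:p[0]+100],None,fx=3,fy=3,interpolation=cv2.INTER_CUBIC)); print(p-[100,110])
E
```

```text
[328 247]
tilt err deg [-0.23 -0.06]
t 19.38 pos [0.64   0.2412 0.1589] yaw -29.96 j6 0.85 -> turn 0.04 shift [0.14 0.16 0.89]
[228 137]
```

View pics/w14.png

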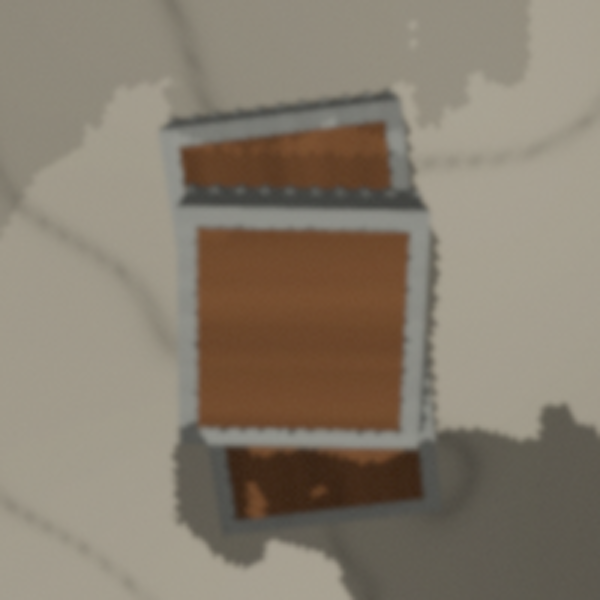

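The bare square's top has corners at crop (178,208), (429,210), (423,445) and (179,437). The oblong underneath is turned a few degrees the other way.

```bash
python3 - <<'E'
from h import *
d=np.load("w14.npz");im,K,R,t=d["im"],d["K"],d["R"],d["t"]
f=lambda p:(np.array(p)+.5)/3+[228,137]-.5
ang=lambda a,b:round(float(np.degrees(np.arctan2(*(b-a)[::-1]))),1)
for n,q in(("outer",[[178,208],[429,210],[423,445],[179,437]]),("panel",[[198,228],[409,233],[401,433],[198,430]])):
    w=ray(f(q),K,R,t,.064); print(n,w.mean(0),[ang(w[i],w[(i+1)%4]) for i in range(4)],(np.linalg.norm(w-np.roll(w,-1,0),axis=1)*1e3).round(1))
crop=im[137:337,228:428]; hsv=cv2.cvtColor(crop,cv2.COLOR_BGR2HSV); m=((hsv[...,1]>120)).astype(np.uint8); m[:72]=0; m[146:]=0
mm=np.zeros((480,640),np.uint8); mm[137:337,228:428]=m; blobs(mm,K,R,t,.064)
E
```

```text
outer [0.64227401 0.24215338] [-30.5, -119.6, 148.0, 58.6] [54.8 54.9 56.5 53.5]
panel [0.64152247 0.24119697] [-31.4, -120.7, 149.1, 58.6] [46.3 46.9 46.9 47.3]
px [328. 246.] cen [641.6 241.7] rect [641.7 241.6  45.2  44.8  58.7]
```

Emit:
servo_tool(moves=[{"dx": -0.1, "dy": 0.1, "dz": 0, "ax": 0, "ay": 0, "az": 1.2, "hand": 0}, {"dx": 0, "dy": 0, "dz": 1.5, "ax": 0, "ay": 0, "az": 0, "hand": 0}, {"dx": 0, "dy": 0, "dz": 3, "ax": 0, "ay": 0, "az": 0, "hand": 0}, {"dx": 0, "dy": 0, "dz": 3, "ax": 0, "ay": 0, "az": 0, "hand": 0}, {"dx": 0, "dy": 0, "dz": 2.5, "ax": 0, "ay": 0, "az": 0, "hand": 0}, {"dx": 0, "dy": 0, "dz": 1.3, "ax": 0, "ay": 0, "az": 0, "hand": 0}, {"dx": 0, "dy": 0, "dz": 0.7, "ax": 0, "ay": 0, "az": 0, "hand": 0}, {"dx": 0, "dy": 0, "dz": 0, "ax": 0, "ay": 0, "az": 0, "hand": 0.2}, {"dx": 0, "dy": 0, "dz": 0, "ax": 0, "ay": 0, "az": 0, "hand": 0.3}, {"dx": 0, "dy": 0, "dz": 0, "ax": 0, "ay": 0, "az": 0, "hand": 0.5}, {"dx": 0, "dy": 0, "dz": 0, "ax": 0, "ay": 0, "az": 0, "hand": 1}, {"dx": 0, "dy": 0, "dz": 0, "ax": 0, "ay": 0, "az": 0, "hand": 1}])

```text
clock: 20.38
eef_pos: [0.6443, 0.2405, 0.0433]
eef_rot: [2.736, 1.542, 0.007]
force: [0.5, 0.6, 4.4]
grip_width: 0.055
finger_force: 66.9
```

Emit:
servo_tool(moves=[{"dx": 0, "dy": 0, "dz": -0.5, "ax": 0, "ay": 0, "az": 0, "hand": 1}, {"dx": 0, "dy": 0, "dz": -1.5, "ax": 0, "ay": 0, "az": 0, "hand": 1}, {"dx": 0, "dy": 0, "dz": -3, "ax": 0, "ay": 0, "az": 0, "hand": 1}, {"dx": 0, "dy": 0, "dz": -3.5, "ax": 0, "ay": 0, "az": 0, "hand": 1}, {"dx": 0, "dy": 0, "dz": -3, "ax": 0, "ay": 0, "az": 0, "hand": 1}, {"dx": 0, "dy": 0, "dz": -1, "ax": 0, "ay": 0, "az": 0, "hand": 1}, {"dx": 0, "dy": 0, "dz": 0, "ax": 0, "ay": 0, "az": 0, "hand": 1}])

```text
clock: 20.97
eef_pos: [0.6454, 0.2408, 0.1717]
eef_rot: [2.735, 1.542, 0.014]
force: [1.2, 0.2, -0.4]
grip_width: 0.0545
finger_force: 66.3
```

```bash
python3 - <<'E'
from h import *
# rest (.449,.0116), tool y at -20.3 -> tool x yaw 69.7
a=np.radians(69.7); go(.449-.07*np.cos(a),.0116-.07*np.sin(a),.16,-20.3); go(.449+.0*np.cos(a),.0116,.16,-20.3)
im,K,R,t,s=cam("top"); print(ray([[252,210]],K,R,t,.04),ray([[376,215]],K,R,t,.04))
E
```

```text
tilt err deg [0.49 0.16]
t 20.97 pos [0.6454 0.2408 0.1717] yaw -31.18 j6 0.87 -> turn -10.88 shift [-35.32 -10.48   0.89]
tilt err deg [0.49 0.16]
t 20.97 pos [0.6454 0.2408 0.1717] yaw -31.18 j6 0.87 -> turn -10.88 shift [-28.32 -10.48   0.93]
[[0.55934281 0.10888703]] [[ 0.55339392 -0.11478762]]
```

Emit:
servo_tool(moves=[{"dx": 0, "dy": 0, "dz": 0, "ax": 0, "ay": 0, "az": -5.5, "hand": 1}, {"dx": 0, "dy": 0, "dz": 0, "ax": 0, "ay": 0, "az": -5.4, "hand": 1}, {"dx": -1.5, "dy": -0.5, "dz": 0, "ax": 0, "ay": 0, "az": 0, "hand": 1}, {"dx": -3, "dy": -0.9, "dz": 0, "ax": 0, "ay": 0, "az": 0, "hand": 1}, {"dx": -3.5, "dy": -1.1, "dz": 0, "ax": 0, "ay": 0, "az": 0, "hand": 1}, {"dx": -3.5, "dy": -1.1, "dz": 0, "ax": 0, "ay": 0, "az": 0, "hand": 1}, {"dx": -3.5, "dy": -1.1, "dz": 0, "ax": 0, "ay": 0, "az": 0, "hand": 1}, {"dx": -3.5, "dy": -1.1, "dz": 0, "ax": 0, "ay": 0, "az": 0, "hand": 1}, {"dx": -3.5, "dy": -1.1, "dz": 0, "ax": 0, "ay": 0, "az": 0, "hand": 1}, {"dx": -3.5, "dy": -1.1, "dz": 0, "ax": 0, "ay": 0, "az": 0, "hand": 1}, {"dx": -3.5, "dy": -1, "dz": 0, "ax": 0, "ay": 0, "az": 0, "hand": 1}, {"dx": -3, "dy": -0.8, "dz": 0, "ax": 0, "ay": 0, "az": 0, "hand": 1}, {"dx": -2, "dy": -0.5, "dz": 0, "ax": 0, "ay": 0, "az": 0, "hand": 1}, {"dx": -1.3, "dy": -0.2, "dz": 0, "ax": 0, "ay": 0, "az": 0, "hand": 1}, {"dx": 0, "dy": 0, "dz": 0, "ax": 0, "ay": 0, "az": 0, "hand": 1}, {"dx": 0, "dy": 0, "dz": 0, "ax": 0, "ay": 0, "az": 0, "hand": 1}])

```text
clock: 22.35
eef_pos: [0.4199, -0.0549, 0.1637]
eef_rot: [-2.577, -1.791, 0.004]
force: [0.4, 0.3, -1.1]
grip_width: 0.0548
finger_force: 66.3
```

```bash
python3 - <<'E'
from h import *
im,K,R,t,s=cam("wrist"); np.savez("w15.npz",im=im,K=K,R=R,t=t); p=proj([[.449,.0116,.006]],K,R,t)[0].astype(int); print(p,s["eef_pos"])
m=np.zeros((480,640),np.uint8); q=slice(max(p[1]-75,0),p[1]+75),slice(p[0]-75,p[0]+75); m[q]=im.max(2)[q]<95; blobs(m,K,R,t,.006)
cv2.imwrite("pics/w15.png",im); go(.449,.0116,.16,-20.3); print(edges(im,(325,220),(325,300),150))
E
```

```text
[331 139] [ 0.41988111 -0.05491222  0.16370414]
px [330. 138.] cen [446.9  10.6] rect [446.9  10.3  79.3  79.   69.5]
tilt err deg [-0.16  0.05]
t 22.4 pos [ 0.4206 -0.0545  0.1642] yaw -20.34 j6 0.17 -> turn -0.04 shift [7.19 0.37 0.41]
[[325.0, 241.2]]
```

View pics/w15.png

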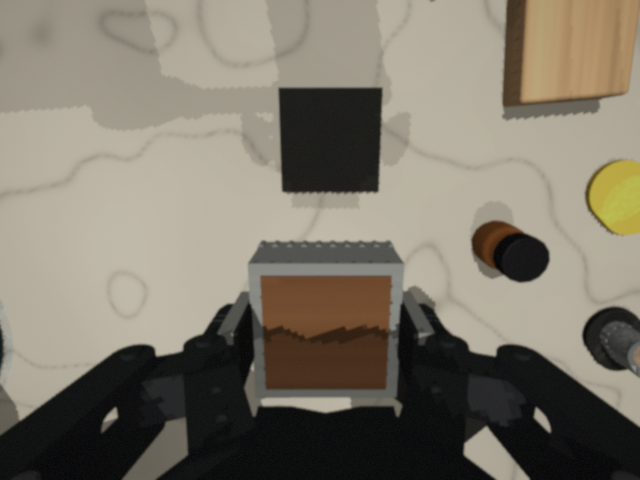

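The square is gripped straight, with its top at x 249–403, y 264–396 and its crimp front at y 241. The square rest is at (330,138), lined up with it. The jar is at (510,250), standing.

```bash
python3 - <<'E'
from h import *
d=np.load("w15.npz");im,K,R,t=d["im"],d["K"],d["R"],d["t"];s=robot.read_state();T=down(s).T[:2,:2];p=s["eef_pos"]
f=lambda q,z:((ray(q,K,R,t,z)-p[:2])@T.T*1e3).round(1)
print("rest",T@(np.array([.4469,.0105])-p[:2])*1e3)
print("top",f([[249,263.5],[403,263],[395,396],[256,397]],p[2]+.023).tolist(),"crimp",f([[325,241.2]],p[2]-.009)-[28,0])
E
```

```text
rest [70.11338103  2.07561955]
top [[28.6, -26.8], [28.7, 25.9], [-24.5, 25.7], [-25.1, -27.3]] crimp [[ 0. -1.]]
```

Emit:
servo_tool(moves=[{"dx": 1.5, "dy": 0.1, "dz": 0, "ax": 0, "ay": 0, "az": 0, "hand": 1}, {"dx": 2.5, "dy": 0.15, "dz": 0, "ax": 0, "ay": 0, "az": 0, "hand": 1}, {"dx": 2, "dy": 0, "dz": 1, "ax": 0, "ay": 0, "az": 0, "hand": 1}, {"dx": 0.9, "dy": 0, "dz": 2, "ax": 0, "ay": 0, "az": 0, "hand": 1}, {"dx": 0, "dy": 0, "dz": 3, "ax": 0, "ay": 0, "az": 0, "hand": 1}, {"dx": 0, "dy": 0, "dz": 3, "ax": 0, "ay": 0, "az": 0, "hand": 1}, {"dx": 0, "dy": 0, "dz": 2, "ax": 0, "ay": 0, "az": 0, "hand": 1}, {"dx": 0, "dy": 0, "dz": 1.2, "ax": 0, "ay": 0, "az": 0, "hand": 1}, {"dx": 0, "dy": 0, "dz": 0, "ax": 0, "ay": 0, "az": 0, "hand": 1}, {"dx": 0, "dy": 0, "dz": 0, "ax": 0, "ay": 0, "az": 0, "hand": 1}])

```text
clock: 23.23
eef_pos: [0.447, 0.0099, 0.0426]
eef_rot: [-2.575, -1.796, 0.004]
force: [0.1, 0.1, -0.8]
grip_width: 0.0546
finger_force: 66.3
```

```bash
python3 - <<'E'
from h import *
im,K,R,t,s=cam("wrist"); np.savez("w16.npz",im=im,K=K,R=R,t=t); T=down(s).T[:2,:2];p=s["eef_pos"]; print(p)
f=lambda q,z:((ray(q,K,R,t,z)-p[:2])@T.T*1e3).round(1)
fr=[edges(im,(x,170),(x,260),85)[0] for x in(290,325,360)]; print(fr); print("rest front",(f(fr,.006)-[40,0]).tolist())
cr=[e for x in(300,325,350) for e in edges(im,(x,fr[1][1]+10),(x,270),48)[:1]]; print(cr,(f(cr,p[2]-.009)-[28,0]).tolist())
sd=edges(im,(230,225),(420,225),85); print(sd,f(sd,.006).tolist())
E
```

```text
[0.44701423 0.00988974 0.04255254]
[[290.0, 201.4], [325.0, 201.5], [360.0, 201.5]]
rest front [[1.3999999999999986, -17.8], [1.3999999999999986, -0.6], [1.3999999999999986, 16.6]]
[[300.0, 240.6], [325.0, 240.5], [350.0, 240.6]] [[0.6999999999999993, -11.2], [0.8000000000000007, -0.5], [0.6999999999999993, 10.2]]
[[247.6, 225.0], [404.8, 225.0]] [[29.5, -39.4], [29.5, 39.4]]
```

Emit:
servo_tool(moves=[{"dx": 0.05, "dy": 0.05, "dz": 1, "ax": 0, "ay": 0, "az": 0, "hand": 1}, {"dx": 0, "dy": 0, "dz": 0.9, "ax": 0, "ay": 0, "az": 0, "hand": 1}, {"dx": 0, "dy": 0, "dz": 0.4, "ax": 0, "ay": 0, "az": 0, "hand": 1}, {"dx": 0, "dy": 0, "dz": 0.1, "ax": 0, "ay": 0, "az": 0, "hand": 1}, {"dx": 0, "dy": 0, "dz": 0, "ax": 0, "ay": 0, "az": 0, "hand": 1}])

```text
clock: 23.7
eef_pos: [0.4481, 0.0093, 0.0193]
eef_rot: [-2.577, -1.795, 0.001]
force: [-0.5, 0.5, -1.5]
grip_width: 0.0552
finger_force: 66.3
```

Emit:
servo_tool(moves=[{"dx": 0, "dy": 0, "dz": 0.1, "ax": 0, "ay": 0, "az": 0, "hand": 1}, {"dx": 0, "dy": 0, "dz": 0.1, "ax": 0, "ay": 0, "az": 0, "hand": 1}, {"dx": 0, "dy": 0, "dz": 0, "ax": 0, "ay": 0, "az": 0, "hand": 1}])

```text
clock: 23.95
eef_pos: [0.4487, 0.0093, 0.0179]
eef_rot: [2.578, 1.795, 0.0]
force: [-0.3, -0.2, -0.9]
grip_width: 0.0544
finger_force: 66.3
```

Emit:
servo_tool(moves=[{"dx": 0, "dy": 0, "dz": 0.1, "ax": 0, "ay": 0, "az": 0, "hand": 1}, {"dx": 0, "dy": 0, "dz": 0.1, "ax": 0, "ay": 0, "az": 0, "hand": 1}, {"dx": 0, "dy": 0, "dz": 0, "ax": 0, "ay": 0, "az": 0, "hand": 1}])

```text
clock: 24.2
eef_pos: [0.449, 0.0092, 0.0173]
eef_rot: [2.578, 1.796, -0.0]
force: [-5.5, 0.3, 11.4]
grip_width: 0.0548
finger_force: 67.7
```

Emit:
servo_tool(moves=[{"dx": 0, "dy": 0, "dz": -0.1, "ax": 0, "ay": 0, "az": 0, "hand": 1}, {"dx": 0, "dy": 0, "dz": 0, "ax": 0, "ay": 0, "az": 0, "hand": 0.3}, {"dx": 0, "dy": 0, "dz": 0, "ax": 0, "ay": 0, "az": 0, "hand": 0.1}, {"dx": 0, "dy": 0, "dz": 0, "ax": 0, "ay": 0, "az": 0, "hand": 0}, {"dx": 0, "dy": 0, "dz": 0, "ax": 0, "ay": 0, "az": 0, "hand": 0}, {"dx": 0, "dy": 0, "dz": -0.5, "ax": 0, "ay": 0, "az": 0, "hand": 0}, {"dx": 0, "dy": 0, "dz": -2, "ax": 0, "ay": 0, "az": 0, "hand": 0}, {"dx": 0, "dy": 0, "dz": -3, "ax": 0, "ay": 0, "az": 0, "hand": 0}, {"dx": 0, "dy": 0, "dz": -3.5, "ax": 0, "ay": 0, "az": 0, "hand": 0}, {"dx": 0, "dy": 0, "dz": -3.5, "ax": 0, "ay": 0, "az": 0, "hand": 0}, {"dx": 0, "dy": 0, "dz": -2, "ax": 0, "ay": 0, "az": 0, "hand": 0}, {"dx": 0, "dy": 0, "dz": 0, "ax": 0, "ay": 0, "az": 0, "hand": 0}, {"dx": 0, "dy": 0, "dz": 0, "ax": 0, "ay": 0, "az": 0, "hand": 0}])

```text
clock: 25.28
eef_pos: [0.4499, 0.0093, 0.1636]
eef_rot: [2.576, 1.794, 0.005]
force: [-0.9, 0.1, -1.3]
grip_width: 0.0854
finger_force: 0.0
```

```bash
python3 - <<'E'
from h import *
im,K,R,t,s=cam("wrist"); np.savez("w17.npz",im=im,K=K,R=R,t=t); T=down(s).T[:2,:2];c=np.array([.4469,.0105])
q=proj([[*c,.038]],K,R,t)[0]; print(q,s["eef_pos"])
f=lambda q,z:((ray(q,K,R,t,z)-c)@T.T*1e3).round(1)
xs=(q[0]-20,q[0],q[0]+20)
fr=[edges(im,(x,q[1]-90),(x,q[1]),95)[0] for x in xs]; print("rest front",(f(fr,.006)-[40,0]).tolist())
cr=[edges(im,(x,fr[1][1]+6),(x,q[1]),50)[0] for x in xs]; print("crimp",cr,(f(cr,.0065)-[28,0]).tolist())
for dy in(-20,0,15):
    e=edges(im,(q[0]-80,q[1]+dy),(q[0]+80,q[1]+dy),95); print(e, f([e[0],e[-1]],.006).mean(0),f([e[1],e[-2]],.038).tolist())
cv2.imwrite("pics/w17.png",cv2.resize(im[int(q[1])-90:int(q[1])+80,int(q[0])-90:int(q[0])+90],None,fx=3,fy=3,interpolation=cv2.INTER_CUBIC))
go(.6417,.2417,.16,-30)
E
```

```text
[321.09722193 238.14448583] [0.44987594 0.00925932 0.16361331]
rest front [[0.7999999999999972, -16.4], [0.7000000000000028, -0.1], [0.6000000000000014, 16.2]]
crimp [[301.1, 196.1], [321.1, 195.6], [341.1, 195.3]] [[-0.3000000000000007, -16.6], [0.10000000000000142, -0.2], [0.3000000000000007, 16.3]]
[[273.8, 218.1], [286.2, 218.1], [360.7, 218.1], [368.1, 218.1]] [ 9.15 -0.3 ] [[15.5, -26.0], [15.4, 29.7]]
[[274.6, 238.1], [286.8, 238.1], [360.3, 238.1], [367.3, 238.1]] [-8.1 -0.4] [[0.1, -26.0], [-0.0, 29.8]]
[[275.0, 253.1], [287.2, 253.1], [359.7, 253.1], [366.7, 253.1]] [-21.4   -0.55] [[-11.8, -26.1], [-11.9, 29.6]]
tilt err deg [ 0.02 -0.  ]
t 25.33 pos [0.4484 0.0093 0.1618] yaw -20.28 j6 0.32 -> turn 9.72 shift [29.79  5.12  0.19]
```

The square is about 2 mm off sideways, so I'll regrip and shift it.

Emit:
servo_tool(moves=[{"dx": 0, "dy": 0, "dz": 2, "ax": 0, "ay": 0, "az": 0, "hand": 0}, {"dx": 0, "dy": 0, "dz": 3.5, "ax": 0, "ay": 0, "az": 0, "hand": 0}, {"dx": 0, "dy": 0, "dz": 3.5, "ax": 0, "ay": 0, "az": 0, "hand": 0}, {"dx": 0, "dy": 0, "dz": 3, "ax": 0, "ay": 0, "az": 0, "hand": 0}, {"dx": 0, "dy": 0, "dz": 1.5, "ax": 0, "ay": 0, "az": 0, "hand": 0}, {"dx": 0, "dy": 0, "dz": 0.9, "ax": 0, "ay": 0, "az": 0, "hand": 0}, {"dx": 0, "dy": 0, "dz": 0, "ax": 0, "ay": 0, "az": 0, "hand": 0.2}, {"dx": 0, "dy": 0, "dz": 0, "ax": 0, "ay": 0, "az": 0, "hand": 0.4}, {"dx": 0, "dy": 0, "dz": 0, "ax": 0, "ay": 0, "az": 0, "hand": 1}, {"dx": 0, "dy": 0, "dz": 0, "ax": 0, "ay": 0, "az": 0, "hand": 1}, {"dx": 0, "dy": 0, "dz": -0.6, "ax": 0, "ay": 0, "az": 0, "hand": 1}, {"dx": 0.05, "dy": -0.22, "dz": 0, "ax": 0, "ay": 0, "az": 0.3, "hand": 1}, {"dx": 0, "dy": 0, "dz": 0, "ax": 0, "ay": 0, "az": 0, "hand": 1}, {"dx": 0, "dy": 0, "dz": 0.3, "ax": 0, "ay": 0, "az": 0, "hand": 1}, {"dx": 0, "dy": 0, "dz": 0.3, "ax": 0, "ay": 0, "az": 0, "hand": 1}, {"dx": 0, "dy": 0, "dz": 0, "ax": 0, "ay": 0, "az": 0, "hand": 1}])

```text
clock: 26.67
eef_pos: [0.4471, 0.0106, 0.0185]
eef_rot: [2.582, 1.789, 0.0]
force: [-3.0, 0.0, 8.4]
grip_width: 0.0546
finger_force: 66.5
```

Emit:
servo_tool(moves=[{"dx": 0, "dy": 0, "dz": 0, "ax": 0, "ay": 0, "az": 0, "hand": 0.3}, {"dx": 0, "dy": 0, "dz": 0, "ax": 0, "ay": 0, "az": 0, "hand": 0.1}, {"dx": 0, "dy": 0, "dz": 0, "ax": 0, "ay": 0, "az": 0, "hand": 0}, {"dx": 0, "dy": 0, "dz": 0, "ax": 0, "ay": 0, "az": 0, "hand": 0}, {"dx": 0, "dy": 0, "dz": -0.5, "ax": 0, "ay": 0, "az": 0, "hand": 0}, {"dx": 0, "dy": 0, "dz": -2, "ax": 0, "ay": 0, "az": 0, "hand": 0}, {"dx": 0, "dy": 0, "dz": -3, "ax": 0, "ay": 0, "az": 0, "hand": 0}, {"dx": 0, "dy": 0, "dz": -3.5, "ax": 0, "ay": 0, "az": 0, "hand": 0}, {"dx": 0, "dy": 0, "dz": -3.5, "ax": 0, "ay": 0, "az": 0, "hand": 0}, {"dx": 0, "dy": 0, "dz": -2, "ax": 0, "ay": 0, "az": 0, "hand": 0}, {"dx": 0, "dy": 0, "dz": 0, "ax": 0, "ay": 0, "az": 0, "hand": 0}, {"dx": 0, "dy": 0, "dz": 0, "ax": 0, "ay": 0, "az": 0, "hand": 0}])

```text
clock: 27.67
eef_pos: [0.448, 0.0105, 0.1647]
eef_rot: [2.581, 1.787, 0.005]
force: [-0.3, -0.6, -0.4]
grip_width: 0.0852
finger_force: 0.0
```

```bash
python3 - <<'E'
from h import *
im,K,R,t,s=cam("wrist"); T=down(s).T[:2,:2];c=np.array([.4469,.0105])
q=proj([[*c,.038]],K,R,t)[0]; print(q,s["eef_pos"])
f=lambda q,z:((ray(q,K,R,t,z)-c)@T.T*1e3).round(1)
xs=(q[0]-20,q[0],q[0]+20)
fr=[edges(im,(x,q[1]-90),(x,q[1]),95)[0] for x in xs]; print("rest front",(f(fr,.006)-[40,0]).tolist())
cr=[edges(im,(x,fr[1][1]+6),(x,q[1]),50)[0] for x in xs]; print("crimp",cr,(f(cr,.0065)-[28,0]).tolist())
for dy in(-20,0,15):
    e=edges(im,(q[0]-80,q[1]+dy),(q[0]+80,q[1]+dy),95); print(f([e[0],e[-1]],.006).mean(0),f([e[1],e[-2]],.038).tolist())
a=np.radians(-30); go(.6417-.02,.2417-.02,.16,-30)
E
```

```text
[323.9278186  238.44019405] [0.44798667 0.01047594 0.16469374]
rest front [[0.5, -16.3], [0.7000000000000028, 0.0], [0.7000000000000028, 16.4]]
crimp [[303.9, 195.3], [323.9, 195.9], [343.9, 195.6]] [[0.6999999999999993, -16.5], [0.1999999999999993, 0.0], [0.3999999999999986, 16.5]]
[ 9.25 -0.4 ] [[15.6, -28.4], [15.5, 27.4]]
[-8.15 -0.4 ] [[0.1, -28.5], [-0.0, 27.3]]
[-21.5   -0.45] [[-11.9, -28.4], [-12.0, 27.3]]
tilt err deg [ 0.04 -0.  ]
t 27.72 pos [0.4466 0.0105 0.163 ] yaw -20.58 j6 0.33 -> turn 9.42 shift [27.04  4.6   0.31]
```

The square is now centred to within 0.3 mm. Last is the oblong.

Emit:
servo_tool(moves=[{"dx": 0, "dy": 0, "dz": -0.5, "ax": 0, "ay": 0, "az": 2.8, "hand": 0}, {"dx": 1.5, "dy": 0.5, "dz": -0.5, "ax": 0, "ay": 0, "az": 0, "hand": 0}, {"dx": 3, "dy": 1, "dz": -0.5, "ax": 0, "ay": 0, "az": 0, "hand": 0}, {"dx": 3.8, "dy": 1.2, "dz": 0, "ax": 0, "ay": 0, "az": 0, "hand": 0}, {"dx": 3.8, "dy": 1.2, "dz": 0, "ax": 0, "ay": 0, "az": 0, "hand": 0}, {"dx": 3.8, "dy": 1.2, "dz": 0, "ax": 0, "ay": 0, "az": 0, "hand": 0}, {"dx": 3.8, "dy": 1.2, "dz": 0, "ax": 0, "ay": 0, "az": 0, "hand": 0}, {"dx": 3.5, "dy": 1.2, "dz": 0, "ax": 0, "ay": 0, "az": 0, "hand": 0}, {"dx": 2.5, "dy": 0.8, "dz": 0, "ax": 0, "ay": 0, "az": 0, "hand": 0}, {"dx": 1.7, "dy": 0.5, "dz": 0, "ax": 0, "ay": 0, "az": 0, "hand": 0}, {"dx": 0, "dy": 0, "dz": 0, "ax": 0, "ay": 0, "az": 0, "hand": 0}, {"dx": 0, "dy": 0, "dz": 0, "ax": 0, "ay": 0, "az": 0, "hand": 0}])

```text
clock: 28.72
eef_pos: [0.6349, 0.2272, 0.1746]
eef_rot: [-2.623, -1.726, 0.008]
force: [-0.2, 0.5, -0.3]
grip_width: 0.0854
finger_force: 0.0
```

```bash
python3 - <<'E'
from h import *
im,K,R,t,s=cam("wrist"); np.savez("w18.npz",im=im,K=K,R=R,t=t); p=proj([[.636,.2275,.032]],K,R,t)[0].astype(int); print(p,s["eef_pos"],yaw(s))
m=np.zeros((480,640),np.uint8); q=slice(p[1]-100,p[1]+100),slice(p[0]-90,p[0]+90)
h=cv2.cvtColor(im,cv2.COLOR_BGR2HSV); m[q]=(h[q][...,1]>120); blobs(m,K,R,t,.032)
go(.636,.2275,.01,-23.4)
E
```

```text
[327 231] [0.63486578 0.22720939 0.1746461 ] -23.308697960096026
px [328. 220.] cen [638.6 233.2] rect [638.5 233.2  98.1  49.   67.1]
tilt err deg [-0.26 -0.11]
t 28.77 pos [0.6345 0.2265 0.1751] yaw -23.35 j6 0.71 -> turn 0.05 shift [ 0.21  0.15 16.51]
```

Emit:
servo_tool(moves=[{"dx": 0.75, "dy": 0.1, "dz": 0, "ax": 0, "ay": 0, "az": -0.4, "hand": 0}, {"dx": 0, "dy": 0, "dz": 2, "ax": 0, "ay": 0, "az": 0, "hand": 0}, {"dx": 0, "dy": 0, "dz": 3.5, "ax": 0, "ay": 0, "az": 0, "hand": 0}, {"dx": 0, "dy": 0, "dz": 3.5, "ax": 0, "ay": 0, "az": 0, "hand": 0}, {"dx": 0, "dy": 0, "dz": 3.5, "ax": 0, "ay": 0, "az": 0, "hand": 0}, {"dx": 0, "dy": 0, "dz": 2.5, "ax": 0, "ay": 0, "az": 0, "hand": 0}, {"dx": 0, "dy": 0, "dz": 1, "ax": 0, "ay": 0, "az": 0, "hand": 0}, {"dx": 0, "dy": 0, "dz": 0.4, "ax": 0, "ay": 0, "az": 0, "hand": 0}, {"dx": 0, "dy": 0, "dz": 0, "ax": 0, "ay": 0, "az": 0, "hand": 0.2}, {"dx": 0, "dy": 0, "dz": 0, "ax": 0, "ay": 0, "az": 0, "hand": 0.3}, {"dx": 0, "dy": 0, "dz": 0, "ax": 0, "ay": 0, "az": 0, "hand": 1}, {"dx": 0, "dy": 0, "dz": 0, "ax": 0, "ay": 0, "az": 0, "hand": 1}])

```text
clock: 29.77
eef_pos: [0.6423, 0.2343, 0.0168]
eef_rot: [2.618, 1.734, 0.008]
force: [-0.6, -1.0, 3.4]
grip_width: 0.0587
finger_force: 67.5
```

Emit:
servo_tool(moves=[{"dx": 0, "dy": 0, "dz": -0.5, "ax": 0, "ay": 0, "az": 0, "hand": 1}, {"dx": 0, "dy": 0, "dz": -1.5, "ax": 0, "ay": 0, "az": 0, "hand": 1}, {"dx": 0, "dy": 0, "dz": -3, "ax": 0, "ay": 0, "az": 0, "hand": 1}, {"dx": 0, "dy": 0, "dz": -3.5, "ax": 0, "ay": 0, "az": 0, "hand": 1}, {"dx": 0, "dy": 0, "dz": -3.5, "ax": 0, "ay": 0, "az": 0, "hand": 1}, {"dx": 0, "dy": 0, "dz": -2.5, "ax": 0, "ay": 0, "az": 0, "hand": 1}, {"dx": 0, "dy": 0, "dz": -1.5, "ax": 0, "ay": 0, "az": 0, "hand": 1}, {"dx": 0, "dy": 0, "dz": 0, "ax": 0, "ay": 0, "az": 0, "hand": 1}, {"dx": 0, "dy": 0, "dz": 0, "ax": 0, "ay": 0, "az": 0, "hand": 1}])

```text
clock: 30.52
eef_pos: [0.6408, 0.2339, 0.1761]
eef_rot: [2.619, 1.734, 0.005]
force: [0.2, -0.8, -2.7]
grip_width: 0.0581
finger_force: 67.0
```

```bash
python3 - <<'E'
from h import *
a=np.radians(116.8); go(.474-.13*np.cos(a),-.240-.13*np.sin(a),.17,26.8);go(.474,-.240,.17,26.8); s=robot.read_state(); print(s["grip_width"])
E
```

```text
tilt err deg [0.19 0.06]
t 30.52 pos [0.6408 0.2339 0.1761] yaw -22.98 j6 0.71 -> turn -49.78 shift [-47.78 -36.26   0.51]
tilt err deg [0.19 0.06]
t 30.52 pos [0.6408 0.2339 0.1761] yaw -22.98 j6 0.71 -> turn -49.78 shift [-34.78 -36.26   0.5 ]
0.05813728504282734
```

Emit:
servo_tool(moves=[{"dx": 0, "dy": 0, "dz": -0.5, "ax": 0, "ay": 0, "az": -4.8, "hand": 1}, {"dx": 0, "dy": 0, "dz": -1, "ax": 0, "ay": 0, "az": -6.5, "hand": 1}, {"dx": 0, "dy": 0, "dz": -1, "ax": 0, "ay": 0, "az": -6.5, "hand": 1}, {"dx": 0, "dy": 0, "dz": -1, "ax": 0, "ay": 0, "az": -6.5, "hand": 1}, {"dx": 0, "dy": 0, "dz": -1, "ax": 0, "ay": 0, "az": -6.5, "hand": 1}, {"dx": 0, "dy": 0, "dz": -1, "ax": 0, "ay": 0, "az": -6.5, "hand": 1}, {"dx": 0, "dy": 0, "dz": -1, "ax": 0, "ay": 0, "az": -6.5, "hand": 1}, {"dx": 0, "dy": 0, "dz": -1, "ax": 0, "ay": 0, "az": -6, "hand": 1}, {"dx": 0, "dy": 0, "dz": 0, "ax": 0, "ay": 0, "az": 0, "hand": 1}])

```text
clock: 31.27
eef_pos: [0.64, 0.2336, 0.2487]
eef_rot: [-1.642, -2.678, 0.001]
force: [0.3, -0.8, -1.9]
grip_width: 0.0585
finger_force: 67.0
```

Emit:
servo_tool(moves=[{"dx": -1.3, "dy": -1, "dz": 0, "ax": 0, "ay": 0, "az": 0, "hand": 1}, {"dx": -2.4, "dy": -1.8, "dz": 0, "ax": 0, "ay": 0, "az": 0, "hand": 1}, {"dx": -2.8, "dy": -2.1, "dz": 0, "ax": 0, "ay": 0, "az": 0, "hand": 1}, {"dx": -2.8, "dy": -2.1, "dz": 0, "ax": 0, "ay": 0, "az": 0, "hand": 1}, {"dx": -2.8, "dy": -2.1, "dz": 0, "ax": 0, "ay": 0, "az": 0, "hand": 1}, {"dx": -2.8, "dy": -2.1, "dz": 0, "ax": 0, "ay": 0, "az": 0, "hand": 1}, {"dx": -2.8, "dy": -2.1, "dz": 0, "ax": 0, "ay": 0, "az": 0, "hand": 1}, {"dx": -2.8, "dy": -2.1, "dz": 0, "ax": 0, "ay": 0, "az": 0, "hand": 1}, {"dx": -2.8, "dy": -2.1, "dz": 0, "ax": 0, "ay": 0, "az": 0, "hand": 1}, {"dx": -2.8, "dy": -2.1, "dz": 0, "ax": 0, "ay": 0, "az": 0, "hand": 1}, {"dx": -2.8, "dy": -2.1, "dz": 0, "ax": 0, "ay": 0, "az": 0, "hand": 1}, {"dx": -2.8, "dy": -2.1, "dz": 0, "ax": 0, "ay": 0, "az": 0, "hand": 1}, {"dx": -2.8, "dy": -2.1, "dz": 0, "ax": 0, "ay": 0, "az": 0, "hand": 1}, {"dx": -2.8, "dy": -2.1, "dz": 0, "ax": 0, "ay": 0, "az": 0, "hand": 1}, {"dx": -2.8, "dy": -2.1, "dz": 0, "ax": 0, "ay": 0, "az": 0, "hand": 1}, {"dx": -2.8, "dy": -2.1, "dz": 0, "ax": 0, "ay": 0, "az": 0, "hand": 1}, {"dx": -2.8, "dy": -2.1, "dz": 0, "ax": 0, "ay": 0, "az": 0, "hand": 1}, {"dx": -1.6, "dy": -1.2, "dz": 0, "ax": 0, "ay": 0, "az": 0, "hand": 1}, {"dx": -0.6, "dy": -0.5, "dz": 0, "ax": 0, "ay": 0, "az": 0, "hand": 1}, {"dx": 0, "dy": 0, "dz": 0, "ax": 0, "ay": 0, "az": 0, "hand": 1}])

```text
clock: 32.93
eef_pos: [0.5329, -0.3578, 0.2464]
eef_rot: [-1.651, -2.669, 0.0]
force: [-0.0, -0.1, -2.2]
grip_width: 0.058
finger_force: 66.9
```

```bash
python3 - <<'E'
from h import *
im,K,R,t,s=cam("wrist"); np.savez("w19.npz",im=im,K=K,R=R,t=t); p=proj([[.474,-.24,.006]],K,R,t)[0].astype(int); print(p,s["eef_pos"],yaw(s),s["grip_width"])
blobs(cv2.morphologyEx((im.max(2)<95).astype(np.uint8),cv2.MORPH_OPEN,np.ones((3,3))),K,R,t,.006,800)
cv2.imwrite("pics/w19.png",im)
E
```

```text
[325  77] [ 0.5329052  -0.3578033   0.24640629] 26.530734962182454 0.05803230855917856
px [317. 407.] cen [ 640.5 -586.7] rect [ 620.4 -553.6  845.5  286.3   26.6]
px [569. 220.] cen [ 769.4 -256.1] rect [ 769.2 -257.8  230.     9.    84.1]
px [457. 160.] cen [ 626.1 -251.2] rect [ 630.  -249.6   65.9   43.   107.3]
px [ 62. 142.] cen [ 262.5 -414.7] rect [ 265.  -421.   152.6   35.8  118.4]
px [323.  71.] cen [ 471.3 -239.3] rect [ 471.4 -239.6  129.3   82.5  116.7]
```

View pics/w19.png

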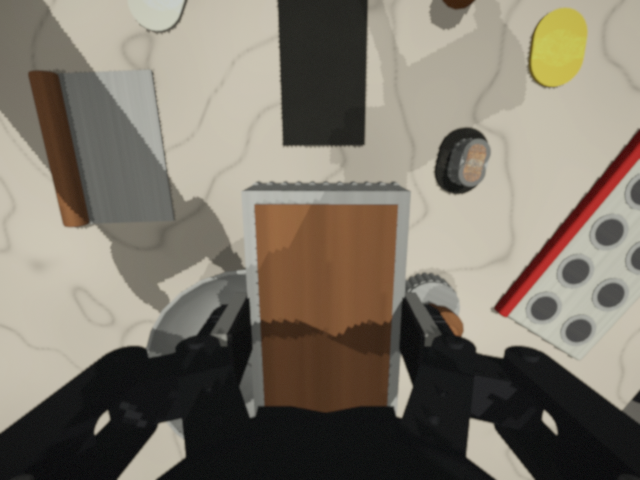

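```bash
python3 - <<'E'
from h import *
d=np.load("w19.npz");im,K,R,t=d["im"],d["K"],d["R"],d["t"];s=robot.read_state();T=down(s).T[:2,:2];p=s["eef_pos"]
print(edges(im,(325,20),(325,180),95),"rest rel",T@(np.array([.4713,-.2394])-p[:2])*1e3,T@(np.array([.4742,-.2393])-p[:2])*1e3)
go(.474,-.24,.05,26.7)
E
```

```text
[[325.0, 144.8]] rest rel [132.33503659  -3.30379607] [131.12493324  -0.6664496 ]
tilt err deg [-0.15  0.15]
t 32.98 pos [ 0.5336 -0.3562  0.2468] yaw 26.62 j6 -1.09 -> turn -0.08 shift [12.99 -0.07 19.72]
```

The oblong hangs straight in the grip, with its top front edge at y≈190, x 245–410, and its crimp at y≈184. The oblong rest spans x 279–366, with its near edge at y 145 and its far end cut off by the image top. The placed oval is fine at (463,160).

```bash
python3 - <<'E'
from h import *
d=np.load("w19.npz");im,K,R,t=d["im"],d["K"],d["R"],d["t"];s=robot.read_state();T=down(s).T[:2,:2];p=s["eef_pos"]
f=lambda q,z:((ray(q,K,R,t,z)-p[:2])@T.T*1e3).round(1)
n=[edges(im,(x,80),(x,170),95)[-1] for x in(295,323,352)]; print("near edge->centre",(f(n,.006)+[67,0]).tolist())
for y in(30,80,130): e=edges(im,(250,y),(400,y),95); print("sides",f([e[0],e[-1]],.006).tolist())
print("cutter top front",f([[245,190],[410,190]],p[2]+.018).tolist(),f([[256,205],[398,206],[393,380],[262,380]],p[2]+.018).tolist(),"crimp",f([[325,183]],p[2]-.014).tolist())
E
```

```text
near edge->centre [[134.8, -31.9], [134.6, -3.5], [134.6, 26.0]]
sides [[172.0, -44.7], [171.8, 37.6]]
sides [[128.7, -44.6], [128.4, 37.6]]
sides [[82.3, -44.1], [82.1, 38.0]]
cutter top front [[52.3, -27.8], [52.1, 28.0]] [[47.1, -24.3], [46.7, 24.3], [-21.9, 25.7], [-21.9, -25.6]] crimp [[51.4, -0.8]]
```

Emit:
servo_tool(moves=[{"dx": 1.2, "dy": -0.1, "dz": 0.5, "ax": 0, "ay": 0, "az": -0.3, "hand": 1}, {"dx": 2.4, "dy": -0.1, "dz": 1, "ax": 0, "ay": 0, "az": 0, "hand": 1}, {"dx": 2.8, "dy": -0.15, "dz": 1.5, "ax": 0, "ay": 0, "az": 0, "hand": 1}, {"dx": 2.8, "dy": 0, "dz": 1.5, "ax": 0, "ay": 0, "az": 0, "hand": 1}, {"dx": 2.4, "dy": 0, "dz": 2, "ax": 0, "ay": 0, "az": 0, "hand": 1}, {"dx": 1.4, "dy": 0, "dz": 2.5, "ax": 0, "ay": 0, "az": 0, "hand": 1}, {"dx": 0.6, "dy": 0, "dz": 3, "ax": 0, "ay": 0, "az": 0, "hand": 1}, {"dx": 0, "dy": 0, "dz": 3, "ax": 0, "ay": 0, "az": 0, "hand": 1}, {"dx": 0, "dy": 0, "dz": 2.5, "ax": 0, "ay": 0, "az": 0, "hand": 1}, {"dx": 0, "dy": 0, "dz": 1.5, "ax": 0, "ay": 0, "az": 0, "hand": 1}, {"dx": 0, "dy": 0, "dz": 0.6, "ax": 0, "ay": 0, "az": 0, "hand": 1}, {"dx": 0, "dy": 0, "dz": 0, "ax": 0, "ay": 0, "az": 0, "hand": 1}, {"dx": 0, "dy": 0, "dz": 0, "ax": 0, "ay": 0, "az": 0, "hand": 1}])

```text
clock: 34.07
eef_pos: [0.4702, -0.236, 0.0531]
eef_rot: [-1.638, -2.681, -0.0]
force: [0.0, 0.3, -1.7]
grip_width: 0.0583
finger_force: 66.8
```

```bash
python3 - <<'E'
from h import *
im,K,R,t,s=cam("wrist"); np.savez("w20.npz",im=im,K=K,R=R,t=t); T=down(s).T[:2,:2];p=s["eef_pos"]; print(p,yaw(s),s["force"])
f=lambda q,z:((ray(q,K,R,t,z)-p[:2])@T.T*1e3).round(1)
fr=[edges(im,(x,60),(x,250),95)[0] for x in(290,325,360)]; print(fr,"front->c",(f(fr,.006)-[67,0]).tolist())
print("col",[edges(im,(325,fr[1][1]+5),(325,300),th) for th in(48,60)])
for y in(fr[1][1]+10,fr[1][1]+25): e=edges(im,(220,y),(430,y),90); print("sides",e,f([e[0],e[-1]],.006).tolist())
E
```

```text
[ 0.47019685 -0.23603607  0.05314408] 27.157699970284384 [ 2.75744237e-04  3.15874978e-01 -1.72094695e+00]
[[290.0, 151.5], [325.0, 151.7], [360.0, 152.0]] front->c [[-2.0999999999999943, -17.2], [-2.200000000000003, 0.5], [-2.4000000000000057, 18.1]]
col [[[325.0, 179.7]], [[325.0, 180.2]]]
sides [[241.7, 161.7], [404.9, 161.7]] [[59.9, -41.8], [59.8, 41.0]]
sides [[242.6, 176.7], [403.8, 176.7]] [[52.4, -41.8], [52.3, 40.9]]
```

```bash
python3 - <<'E'
from h import *
d=np.load("w20.npz");im,K,R,t=d["im"],d["K"],d["R"],d["t"];s=robot.read_state();T=down(s).T[:2,:2];p=s["eef_pos"]
f=lambda q,z:((ray(q,K,R,t,z)-p[:2])@T.T*1e3).round(1)
for h in(.010,.014,.018): print(h,f([[325,180]],p[2]-h)-[55,0])
g=im.max(2); print(g[178:200,325].tolist()); print([edges(im,(220,y),(430,y),100) for y in(230,)])
h=cv2.cvtColor(im,cv2.COLOR_BGR2HSV)[...,1]; x=np.flatnonzero(h[230,240:410]>120)+240; y=np.flatnonzero(h[150:300,325]>120)+150; print(x[[0,-1]],y[0], f([[x[0]-.5,230],[x[-1]+.5,230],[325,y[0]-.5]],p[2]+.018).tolist(), f([[x[0]-.5,230],[x[-1]+.5,230],[325,y[0]-.5]],p[2]+.014).tolist())
E
```

```text
0.01 [[0.1 0.1]]
0.014 [[-0.3  0.1]]
0.018 [[-0.7  0.1]]
[31, 36, 53, 82, 109, 127, 121, 102, 87, 84, 85, 87, 99, 124, 139, 145, 147, 146, 146, 146, 146, 147]
[[]]
[257 395] 205 [[40.5, -23.6], [40.5, 24.6], [49.4, 0.1]] [[39.6, -24.4], [39.6, 25.4], [48.8, 0.1]]
```

Emit:
servo_tool(moves=[{"dx": -0.13, "dy": -0.1, "dz": 0.8, "ax": 0, "ay": 0, "az": 0.4, "hand": 1}, {"dx": 0, "dy": 0, "dz": 1.2, "ax": 0, "ay": 0, "az": 0, "hand": 1}, {"dx": 0, "dy": 0, "dz": 0.6, "ax": 0, "ay": 0, "az": 0, "hand": 1}, {"dx": 0, "dy": 0, "dz": 0.2, "ax": 0, "ay": 0, "az": 0, "hand": 1}, {"dx": 0, "dy": 0, "dz": 0.1, "ax": 0, "ay": 0, "az": 0, "hand": 1}, {"dx": 0, "dy": 0, "dz": 0, "ax": 0, "ay": 0, "az": 0, "hand": 1}])

```text
clock: 34.62
eef_pos: [0.4691, -0.2383, 0.0233]
eef_rot: [-1.648, -2.673, 0.0]
force: [-0.5, -0.5, -2.3]
grip_width: 0.0582
finger_force: 66.9
```

Emit:
servo_tool(moves=[{"dx": 0, "dy": 0, "dz": 0.1, "ax": 0, "ay": 0, "az": 0, "hand": 1}, {"dx": 0, "dy": 0, "dz": 0.1, "ax": 0, "ay": 0, "az": 0, "hand": 1}, {"dx": 0, "dy": 0, "dz": 0, "ax": 0, "ay": 0, "az": 0, "hand": 1}])

```text
clock: 34.87
eef_pos: [0.4701, -0.2388, 0.0228]
eef_rot: [1.648, 2.674, -0.0]
force: [-1.3, 0.6, 4.0]
grip_width: 0.0583
finger_force: 67.6
```

Contact. Releasing and checking.

Emit:
servo_tool(moves=[{"dx": 0, "dy": 0, "dz": 0, "ax": 0, "ay": 0, "az": 0, "hand": 0.3}, {"dx": 0, "dy": 0, "dz": 0, "ax": 0, "ay": 0, "az": 0, "hand": 0.1}, {"dx": 0, "dy": 0, "dz": 0, "ax": 0, "ay": 0, "az": 0, "hand": 0}, {"dx": 0, "dy": 0, "dz": 0, "ax": 0, "ay": 0, "az": 0, "hand": 0}, {"dx": 0, "dy": 0, "dz": -0.5, "ax": 0, "ay": 0, "az": 0, "hand": 0}, {"dx": 0, "dy": 0, "dz": -2, "ax": 0, "ay": 0, "az": 0, "hand": 0}, {"dx": 0, "dy": 0, "dz": -3, "ax": 0, "ay": 0, "az": 0, "hand": 0}, {"dx": 0, "dy": 0, "dz": -3.5, "ax": 0, "ay": 0, "az": 0, "hand": 0}, {"dx": 0, "dy": 0, "dz": -3.5, "ax": 0, "ay": 0, "az": 0, "hand": 0}, {"dx": 0, "dy": 0, "dz": -3, "ax": 0, "ay": 0, "az": 0, "hand": 0}, {"dx": 0, "dy": 0, "dz": -1.5, "ax": 0, "ay": 0, "az": 0, "hand": 0}, {"dx": 0, "dy": 0, "dz": 0, "ax": 0, "ay": 0, "az": 0, "hand": 0}, {"dx": 0, "dy": 0, "dz": 0, "ax": 0, "ay": 0, "az": 0, "hand": 0}])

```text
clock: 35.95
eef_pos: [0.4704, -0.2389, 0.1933]
eef_rot: [1.646, 2.672, 0.0]
force: [0.6, 0.0, 0.4]
grip_width: 0.0853
finger_force: 0.0
```

```bash
cat > chk.py <<'E'
from h import *
im,K,R,t,s=cam("wrist"); T=down(s).T[:2,:2];p=s["eef_pos"]; c=p[:2]; print(p,yaw(s))
f=lambda q,z:((ray(q,K,R,t,z)-c)@T.T*1e3).round(1)
q=proj([[*c,.038]],K,R,t)[0]
fr=[edges(im,(x,q[1]-110),(x,q[1]),95)[0] for x in q[0]+np.array([-25,0,25])]; print("front",(f(fr,.006)-[67,0]).tolist())
cr=[edges(im,(x,y+6),(x,q[1]),50)[0] for x,y in fr]; print("crimp",(f(cr,.007)-[55,0]).tolist())
for dy in(-40,0,30):
    e=edges(im,(q[0]-85,q[1]+dy),(q[0]+85,q[1]+dy),95); print("rest",f([e[0],e[-1]],.006).tolist(),"top",f([e[1],e[-2]],.038).tolist())
m=np.zeros((480,640),np.uint8); a,b=q.astype(int); w=slice(b-90,b+100),slice(a-60,a+60); m[w]=cv2.cvtColor(im,cv2.COLOR_BGR2HSV)[w][...,1]>120
u=ray(np.argwhere(m)[:,::-1],K,R,t,.038); r=cv2.minAreaRect((u*1e3).astype(np.float32)); print("panel",r,T@(np.array(r[0])/1e3-c)*1e3)
cv2.imwrite("pics/wf.png",im); cv2.imwrite("pics/topf.png",robot.read_camera("top")[:,:,::-1])
E
python3 chk.py
```

```text
[ 0.47036167 -0.23886741  0.19328646] 26.719359334882125
front [[0.7000000000000028, -21.7], [1.0, 0.1], [0.9000000000000057, 21.9]]
crimp [[-0.7999999999999972, -21.9], [-0.3999999999999986, 0.1], [-1.1000000000000014, 22.1]]
rest [[29.6, -41.3], [29.5, 41.2]] top [[33.4, -29.7], [33.3, 30.3]]
rest [[-7.3, -41.1], [-7.4, 41.3]] top [[0.0, -29.7], [-0.0, 30.3]]
rest [[-36.5, -41.4], [-36.7, 41.3]] top [[-26.3, -29.8], [-26.4, 30.2]]
panel ((471.3046569824219, -240.07046508789062), (48.75138854980469, 98.03113555908203), 26.611042022705078) [-1.49856964  0.30137455]
```

About 2 mm short along the length, so one more regrip and shift.

Emit:
servo_tool(moves=[{"dx": 0, "dy": 0, "dz": 2, "ax": 0, "ay": 0, "az": 0, "hand": 0}, {"dx": 0, "dy": 0, "dz": 3.5, "ax": 0, "ay": 0, "az": 0, "hand": 0}, {"dx": 0, "dy": 0, "dz": 3.5, "ax": 0, "ay": 0, "az": 0, "hand": 0}, {"dx": 0, "dy": 0, "dz": 3.5, "ax": 0, "ay": 0, "az": 0, "hand": 0}, {"dx": 0, "dy": 0, "dz": 2.5, "ax": 0, "ay": 0, "az": 0, "hand": 0}, {"dx": 0, "dy": 0, "dz": 1.9, "ax": 0, "ay": 0, "az": 0, "hand": 0}, {"dx": 0, "dy": 0, "dz": 0, "ax": 0, "ay": 0, "az": 0, "hand": 0.2}, {"dx": 0, "dy": 0, "dz": 0, "ax": 0, "ay": 0, "az": 0, "hand": 0.4}, {"dx": 0, "dy": 0, "dz": 0, "ax": 0, "ay": 0, "az": 0, "hand": 1}, {"dx": 0, "dy": 0, "dz": 0, "ax": 0, "ay": 0, "az": 0, "hand": 1}, {"dx": 0, "dy": 0, "dz": -0.6, "ax": 0, "ay": 0, "az": 0, "hand": 1}, {"dx": 0.2, "dy": 0, "dz": 0, "ax": 0, "ay": 0, "az": 0, "hand": 1}, {"dx": 0, "dy": 0, "dz": 0, "ax": 0, "ay": 0, "az": 0, "hand": 1}, {"dx": 0, "dy": 0, "dz": 0.3, "ax": 0, "ay": 0, "az": 0, "hand": 1}, {"dx": 0, "dy": 0, "dz": 0.3, "ax": 0, "ay": 0, "az": 0, "hand": 1}, {"dx": 0, "dy": 0, "dz": 0.1, "ax": 0, "ay": 0, "az": 0, "hand": 1}, {"dx": 0, "dy": 0, "dz": 0, "ax": 0, "ay": 0, "az": 0, "hand": 1}])

```text
clock: 37.47
eef_pos: [0.4685, -0.2365, 0.0217]
eef_rot: [-1.648, -2.674, 0.0]
force: [-1.4, 1.1, 2.0]
grip_width: 0.0582
finger_force: 66.9
```

Emit:
servo_tool(moves=[{"dx": 0, "dy": 0, "dz": 0, "ax": 0, "ay": 0, "az": 0, "hand": 0.3}, {"dx": 0, "dy": 0, "dz": 0, "ax": 0, "ay": 0, "az": 0, "hand": 0.1}, {"dx": 0, "dy": 0, "dz": 0, "ax": 0, "ay": 0, "az": 0, "hand": 0}, {"dx": 0, "dy": 0, "dz": 0, "ax": 0, "ay": 0, "az": 0, "hand": 0}, {"dx": 0, "dy": 0, "dz": -0.5, "ax": 0, "ay": 0, "az": 0, "hand": 0}, {"dx": 0, "dy": 0, "dz": -2, "ax": 0, "ay": 0, "az": 0, "hand": 0}, {"dx": 0, "dy": 0, "dz": -3, "ax": 0, "ay": 0, "az": 0, "hand": 0}, {"dx": 0, "dy": 0, "dz": -3.5, "ax": 0, "ay": 0, "az": 0, "hand": 0}, {"dx": 0, "dy": 0, "dz": -3.5, "ax": 0, "ay": 0, "az": 0, "hand": 0}, {"dx": 0, "dy": 0, "dz": -3, "ax": 0, "ay": 0, "az": 0, "hand": 0}, {"dx": 0, "dy": 0, "dz": -1.5, "ax": 0, "ay": 0, "az": 0, "hand": 0}, {"dx": 0, "dy": 0, "dz": 0, "ax": 0, "ay": 0, "az": 0, "hand": 0}, {"dx": 0, "dy": 0, "dz": 0, "ax": 0, "ay": 0, "az": 0, "hand": 0}])

```text
clock: 38.55
eef_pos: [0.4695, -0.2371, 0.1934]
eef_rot: [1.646, 2.672, 0.0]
force: [-0.2, -0.2, -0.0]
grip_width: 0.0851
finger_force: 0.0
```

```bash
python3 chk.py
```

```text
[ 0.46946027 -0.2371041   0.19335995] 26.718133759120562
front [[-1.2000000000000028, -21.7], [-1.0999999999999943, 0.1], [-1.0, 22.0]]
crimp [[-2.700000000000003, -21.9], [-2.3999999999999986, 0.1], [-3.200000000000003, 22.2]]
rest [[29.6, -41.6], [29.5, 41.3]] top [[33.4, -30.0], [33.3, 30.0]]
rest [[-7.4, -41.1], [-7.5, 41.3]] top [[0.0, -30.3], [-0.1, 29.9]]
rest [[-36.6, -41.3], [-36.7, 41.4]] top [[-26.4, -30.5], [-26.5, 29.6]]
panel ((470.89947509765625, -240.4772491455078), (48.66445541381836, 97.8608169555664), 26.25176429748535) [-3.66005152 -0.23103831]
```

The fingers moved but the cutter didn't follow; the grip closed too late. I'll repeat with a longer closing time and a check.

Emit:
servo_tool(moves=[{"dx": 0, "dy": 0, "dz": 2, "ax": 0, "ay": 0, "az": 0, "hand": 0}, {"dx": 0, "dy": 0, "dz": 3.5, "ax": 0, "ay": 0, "az": 0, "hand": 0}, {"dx": 0, "dy": 0, "dz": 3.5, "ax": 0, "ay": 0, "az": 0, "hand": 0}, {"dx": 0, "dy": 0, "dz": 3.5, "ax": 0, "ay": 0, "az": 0, "hand": 0}, {"dx": 0, "dy": 0, "dz": 2.5, "ax": 0, "ay": 0, "az": 0, "hand": 0}, {"dx": 0, "dy": 0, "dz": 1.9, "ax": 0, "ay": 0, "az": 0, "hand": 0}, {"dx": -0.2, "dy": 0, "dz": 0, "ax": 0, "ay": 0, "az": 0, "hand": 0.2}, {"dx": 0, "dy": 0, "dz": 0, "ax": 0, "ay": 0, "az": 0, "hand": 0.4}, {"dx": 0, "dy": 0, "dz": 0, "ax": 0, "ay": 0, "az": 0, "hand": 1}, {"dx": 0, "dy": 0, "dz": 0, "ax": 0, "ay": 0, "az": 0, "hand": 1}, {"dx": 0, "dy": 0, "dz": 0, "ax": 0, "ay": 0, "az": 0, "hand": 1}, {"dx": 0, "dy": 0, "dz": 0, "ax": 0, "ay": 0, "az": 0, "hand": 1}, {"dx": 0, "dy": 0, "dz": 0, "ax": 0, "ay": 0, "az": 0, "hand": 1}])

```text
clock: 39.73
eef_pos: [0.4701, -0.2387, 0.0236]
eef_rot: [1.647, 2.673, 0.0]
force: [0.0, 0.1, -2.8]
grip_width: 0.058
finger_force: 66.5
```

Emit:
servo_tool(moves=[{"dx": 0, "dy": 0, "dz": -0.5, "ax": 0, "ay": 0, "az": 0, "hand": 1}, {"dx": 0, "dy": 0, "dz": -0.5, "ax": 0, "ay": 0, "az": 0, "hand": 1}, {"dx": 0, "dy": 0, "dz": 0, "ax": 0, "ay": 0, "az": 0, "hand": 1}, {"dx": 0.2, "dy": 0, "dz": 0, "ax": 0, "ay": 0, "az": 0, "hand": 1}, {"dx": 0, "dy": 0, "dz": 0, "ax": 0, "ay": 0, "az": 0, "hand": 1}, {"dx": 0, "dy": 0, "dz": 0, "ax": 0, "ay": 0, "az": 0, "hand": 1}])

```text
clock: 40.23
eef_pos: [0.4684, -0.2364, 0.0327]
eef_rot: [-1.648, -2.674, 0.0]
force: [0.6, -0.6, -1.8]
grip_width: 0.0585
finger_force: 66.6
```

```bash
python3 - <<'E'
from h import *
im,K,R,t,s=cam("wrist"); T=down(s).T[:2,:2];p=s["eef_pos"]; print(p,s["force"])
f=lambda q,z:((ray(q,K,R,t,z)-p[:2])@T.T*1e3).round(1)
fr=edges(im,(325,60),(325,280),95)[0]; cr=edges(im,(325,fr[1]+6),(325,300),50)[0]
print("rest",fr,f(fr,.006)-[67,0],"crimp",cr,[(f(cr,z)-[55,0]).tolist() for z in(.006,.016)])
E
```

```text
[ 0.46842717 -0.23640883  0.03265272] [ 0.58105119 -0.6268989  -1.81051255]
rest [325.0, 153.1] [[-2.5  0.4]] crimp [325.0, 185.5] [[[-4.899999999999999, 0.4]], [[-3.8999999999999986, 0.4]]]
```

Emit:
servo_tool(moves=[{"dx": 0, "dy": 0, "dz": 0.5, "ax": 0, "ay": 0, "az": 0, "hand": 1}, {"dx": 0, "dy": 0, "dz": 0.3, "ax": 0, "ay": 0, "az": 0, "hand": 1}, {"dx": 0, "dy": 0, "dz": 0.1, "ax": 0, "ay": 0, "az": 0, "hand": 1}, {"dx": 0, "dy": 0, "dz": 0, "ax": 0, "ay": 0, "az": 0, "hand": 1}])

```text
clock: 40.62
eef_pos: [0.4681, -0.2363, 0.0229]
eef_rot: [-1.647, -2.673, 0.0]
force: [0.2, -0.6, -2.2]
grip_width: 0.0582
finger_force: 66.6
```

```bash
python3 - <<'E'
from h import *
im,K,R,t,s=cam("wrist"); T=down(s).T[:2,:2];p=s["eef_pos"]; print(p,s["force"])
f=lambda q,z:((ray(q,K,R,t,z)-p[:2])@T.T*1e3).round(1)
for x in(300,325,350):
  fr=edges(im,(x,60),(x,280),95)[0]; cr=edges(im,(x,fr[1]+6),(x,300),50)[0]
  print("rest",fr,f(fr,.006)-[67,0],"crimp",cr,f(cr,.008)-[55,0])
E
```

```text
[ 0.46805432 -0.23629108  0.02292133] [ 0.20765543 -0.59697768 -2.17485759]
rest [300.0, 154.5] [[ -2.8 -10.2]] crimp [300.0, 185.0] [[ -3.4 -10.3]]
rest [325.0, 154.5] [[-2.8  0.4]] crimp [325.0, 185.5] [[-3.7  0.4]]
rest [350.0, 154.4] [[-2.8 11. ]] crimp [350.0, 186.8] [[-4.2 11.1]]
```

Emit:
servo_tool(moves=[{"dx": 0.05, "dy": 0, "dz": 0.1, "ax": 0, "ay": 0, "az": 0, "hand": 1}, {"dx": 0, "dy": 0, "dz": 0.1, "ax": 0, "ay": 0, "az": 0, "hand": 1}, {"dx": 0, "dy": 0, "dz": 0, "ax": 0, "ay": 0, "az": 0, "hand": 1}])

```text
clock: 40.92
eef_pos: [0.4686, -0.2363, 0.0219]
eef_rot: [1.648, 2.674, -0.0]
force: [0.5, -0.1, -2.6]
grip_width: 0.0582
finger_force: 66.6
```

Emit:
servo_tool(moves=[{"dx": 0, "dy": 0, "dz": 0, "ax": 0, "ay": 0, "az": 0, "hand": 0.3}, {"dx": 0, "dy": 0, "dz": 0, "ax": 0, "ay": 0, "az": 0, "hand": 0.1}, {"dx": 0, "dy": 0, "dz": 0, "ax": 0, "ay": 0, "az": 0, "hand": 0}, {"dx": 0, "dy": 0, "dz": 0, "ax": 0, "ay": 0, "az": 0, "hand": 0}, {"dx": 0, "dy": 0, "dz": -0.5, "ax": 0, "ay": 0, "az": 0, "hand": 0}, {"dx": 0, "dy": 0, "dz": -2, "ax": 0, "ay": 0, "az": 0, "hand": 0}, {"dx": 0, "dy": 0, "dz": -3, "ax": 0, "ay": 0, "az": 0, "hand": 0}, {"dx": 0, "dy": 0, "dz": -3.5, "ax": 0, "ay": 0, "az": 0, "hand": 0}, {"dx": 0, "dy": 0, "dz": -3.5, "ax": 0, "ay": 0, "az": 0, "hand": 0}, {"dx": 0, "dy": 0, "dz": -3, "ax": 0, "ay": 0, "az": 0, "hand": 0}, {"dx": 0, "dy": 0, "dz": -1.5, "ax": 0, "ay": 0, "az": 0, "hand": 0}, {"dx": 0, "dy": 0, "dz": 0, "ax": 0, "ay": 0, "az": 0, "hand": 0}, {"dx": 0, "dy": 0, "dz": 0, "ax": 0, "ay": 0, "az": 0, "hand": 0}])

```text
clock: 42.0
eef_pos: [0.4693, -0.2366, 0.1934]
eef_rot: [1.646, 2.672, 0.0]
force: [-1.0, -0.1, -1.5]
grip_width: 0.0858
finger_force: 0.0
```

```bash
python3 chk.py; python3 - <<'E'
from h import *
# independent check: jar & shaker & panels in the top view, first against last
a=cv2.imread("pics/top0.png");b=cv2.imread("pics/topf.png")
for n,(x,y) in(("jar",(376,218)),("shaker",(251,211))):
    q=a[y-14:y+14,x-14:x+14]; r=cv2.matchTemplate(b[y-30:y+30,x-30:x+30],q,cv2.TM_CCOEFF_NORMED); l=cv2.minMaxLoc(r); print(n,l[1],np.array(l[3])-16)
im,K,R,t,s=cam("top"); h=cv2.cvtColor(im,cv2.COLOR_BGR2HSV); m=np.zeros((480,640),np.uint8); 
for x,y,w in((441,262,40),(306,272,26),(174,256,22),(443,178,18)): m[y-w:y+w,x-w:x+w]=h[y-w:y+w,x-w:x+w][...,1]>115
blobs(cv2.morphologyEx(m,cv2.MORPH_CLOSE,np.ones((3,3))),K,R,t,.038,40)
E
```

```text
[ 0.46925119 -0.23662287  0.19339547] 26.722508462367248
front [[-1.7000000000000028, -21.8], [-1.5, 0.1], [-1.5, 22.0]]
crimp [[-2.0, -22.0], [-2.1000000000000014, 0.1], [-2.8999999999999986, 22.1]]
rest [[29.7, -41.6], [29.5, 41.2]] top [[33.4, -29.8], [33.3, 30.3]]
rest [[-7.3, -41.1], [-7.4, 41.3]] top [[0.1, -30.1], [-0.0, 29.9]]
rest [[-36.5, -41.2], [-36.7, 41.3]] top [[-26.3, -30.4], [-26.4, 29.6]]
panel ((470.5906982421875, -239.59649658203125), (48.7280158996582, 98.74583435058594), 26.01190948486328) [-3.25834826 -0.14070947]
jar 0.9890709519386292 [0 0]
shaker 0.9997439980506897 [0 0]
px [305. 273.] cen [446.3  10.8] rect [446.4  10.6  44.4  44.1 159. ]
px [447. 262.] cen [ 471.  -239.9] rect [ 471.1 -239.9   98.1   48.5  115.9]
```

```bash
python3 -c "
from rig import robot
print(robot.sign_off())"
```

```text
the job is handed in; nothing more can be done
None
```

I handed in the job at about 42 s: all four cutters are upright on their own rests, by my wrist-camera measurements within 1 mm for the oval, round and square and 1–2 mm (under 1° of turn) for the oblong; the oblong may have dropped about 1 mm on its last release, the jar and shaker had not moved in the top view, and I viewed 16 pictures, over the limit of 14.

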